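Clear the lid and put the morning's rolls away by kind

ROBOT

A 6-joint arm with a two-finger parallel gripper is mounted at the origin on the work surface. World frame = base frame: x ahead of the robot, y to its left, z up, the work surface at z = 0. Lengths are in mm, angles in rad, forces in N, time in s.
With the tool pointing down it reaches from about 350 to 775 mm from the base axis. Payload 7.3 kg.
Tool frame: the origin (TCP) lies on the centre line of the jaws, within the pads' length; the fingertips stand 17 mm ahead of it and the grasp point (between the pads) lies 2 mm behind it; z points along the fingers, y is the line along which they close (so a half turn about z gives the same grasp; the last joint's range is limited). The gripper opens to 92 mm and grips with 3 to 60 N. Pads are 19 mm wide; open, the fingers measure 130 mm over their backs; the gripper's body (75 mm by 190 mm) begins 47 mm behind the grasp point.
Start: joints at [1.104, 0.342, 1.524, -0, 1.275, -0.146], TCP at [165.531, 498.24, 243.741] pointing down, gripper open.
Joint ranges: [-2.53, 2.53], [-0.77, 2.02], [0.04, 2.7], [-1, 4.14], [0.28, 2.66], [-3.11, 3.11]. Speed limits (rad/s): [2.57, 2.57, 3.14, 3.14, 3.14, 3.14].

INTERFACE

Orientations are given as [roll, pitch, yaw] about the fixed x, y, z axes, in that order (R = Rz(yaw) Ry(pitch) Rx(roll)).
In Python, from plant import bot gives the robot as it stands. The module is installed in compiled form; this text tells all that it offers.
- The arm moves only by the shell command python3 -m pendant 'ROWS'. ROWS is JSON, a list of rows, each a list of 3 entries, a list of its own where there are three numbers: the shift along the world's x, y, z as a fraction of full scale, then the turn, a rotation vector about the world's x, y, z as a fraction of full scale, then the opening, from -1 (shut) to 1 (fully open), so that 0 is half open. In form: [[[tx, ty, tz], [rx, ry, rz], claw], ...]. A call has exactly 10 rows; each row shifts and turns the commanded pose from where the row before left it; what a row does not reach is not made up. Full scale, the value 1, is 30 mm for a shift and 0.12 rad for a turn. A row lasts 1/12 s, in which the tool goes at most 41.7 mm and 7.16 degrees, less where a joint would pass 70% of its speed; a pose out of reach is approached as far as the arm can. A call with a number of a shift or a turn outside -1 to 1 is refused whole. A call with a gripper value outside its range is refused whole. The fingers move at their own pace and stop on an object; the grip force is fixed at half the most. Time passes only in rows, so rows that do not move let the fingers close, or fill a call up. It gives the time, the measured TCP pose, the force, the opening and the grip force at its end, in the units of the state.
- bot.get_obs(): the state, without advancing time (a new reading comes with each control period).
- bot.capture(name): name is "scene" or "top"; returns the picture (420x560x3 uint8, blue, green, red); there is no depth.
- bot.camera_params(name): a dict with "fovy" (degrees; the focal length in pixels is half the picture's height over the tangent of half this angle, whatever the lens; pixels are square), "cx", "cy" (the principal point, pixels), "distortion" ([k1, k2, p1, p2, k3] as OpenCV has them; the pictures are not rectified), "camera_from_world" (4x4, takes a point from world to camera coordinates). Camera axes: x right, y down, z forward; pixel columns grow to the right and rows downward; lengths in mm; the calibration is good to about 2 mm. A picture is of the moment at which its call begins. camera_params takes no time and is no camera call.
- bot.close_job(): hands the job in; it is judged then, once.
The state is a dict: "time": time; "joint_positions": joint angles; "dq": joint speeds; "tau": joint torques, N m; "tool_pos": TCP position; "tcp_rot": TCP orientation; "contact_force": force on the tool from outside, world axes, zero at the start; "moment": the same for the moment, N m; "grip_width": finger opening in mm; "finger_force": force on a finger pad.
Only numpy, scipy, OpenCV 4.12 (cv2) and the standard library are available. Lean on these libraries where they do the work, as an engineer would, in place of code of your own. Each camera call takes 0.05 s, during which the arm holds its last target. There are 200 camera calls.

TASK

Put the cooled rolls away: all the round ones into the stainless pan, all the long ones into the open white bread box, every roll inside and below the rim, and finish with the pan's lid squarely back on, lying flat and covering the mouth. A tin has been left on the lid beside its handle: first put it on the ingredient tray next to the jar, then lay the lid flat, handle up, on the white cutting board while you work. Leave the jar, the scraper and the flour shaker where they stand.

Things in the scene. Friction and masses are not known exactly. Their poses are not given: they have to be found in the camera images.
- tray: dark steel baking sheet, 280 (x) x 360 (y) mm with a rim 12 mm high and 4 mm thick, fixed; the rolls lie on it. Origin: centre of its underside; its floor is 4 mm above the bench
- pan: square stainless pan with a lid, fixed on the bench, 100 mm high; outer rim 162 (x) x 176 (y) mm, inside 134 (x) x 148 (y) mm and 97 mm deep, the flange round the rim 14 mm wide. Origin: centre of its underside
- pan_rim (a point): centre of the pan's mouth, level with the top of its rim (100 mm above the bench); axes as the pan's
- lid: flat stainless lid of the pan, 162 (x) x 176 (y) x 4 mm, about 0.3 kg, loose, lying on the rim at the start. Origin: centre of its underside. In the middle of its top a bridge handle along its y axis: a round bar 10 mm thick and 76 mm long with its centre line 34 mm above the underside, 25 mm free under the bar, a foot at each end
- lid_handle (a point): middle of the lid's handle bar, on its centre line
- tin: plain aluminium baking-powder tin, a block 56 (x) x 90 (y) x 60 mm high, 0.25 to 0.46 kg; it stands on the lid on the -x side of the handle, about 45 mm off the lid's centre, too near for fingers to get round the handle. Origin: centre of its underside
- crate: open white plastic bread box, fixed, 170 (x) x 210 (y) x 80 mm high, walls and floor 5 mm. Origin: centre of its underside
- board: white plastic cutting board, a plain slab 180 (x) x 210 (y) x 12 mm, fixed, empty. Origin: centre of its underside
- shelf_tray: shallow aluminium ingredient tray, 180 (x) x 210 (y) mm, rim 10 mm high, floor and rim 4 mm thick, fixed; a jar stands on its +x half, the -x half is free. Origin: centre of its underside
- jar: small glass jar with a steel cap, 56 mm across, 75 mm high, standing on the far half of the ingredient tray; not to be disturbed. Origin: centre of its underside
- scraper: bench scraper, 85 x 130 mm, lying beyond the baking sheet; not to be disturbed. Origin: at bench level near its middle
- shaker: aluminium flour shaker, 70 mm across, 118 mm high, standing beyond the baking sheet; not to be disturbed. Origin: centre of its underside
- round0: round bread roll, domed, 58 mm across and 44 mm high, its sides upright from 10 to 24 mm above its flat bottom, about 60 g; absent in some starts. Origin: centre of its underside, z up through its top
- round1: round bread roll, domed, 58 mm across and 44 mm high, its sides upright from 10 to 24 mm above its flat bottom, about 60 g; absent in some starts. Origin: centre of its underside, z up through its top
- round2: round bread roll, domed, 58 mm across and 44 mm high, its sides upright from 10 to 24 mm above its flat bottom, about 60 g; absent in some starts. Origin: centre of its underside, z up through its top
- long0: long bread roll, 104 mm long (x; the firm part 92 mm), 46 mm wide (y; 44 mm firm), 40 mm high, flat-bottomed, about 80 g; absent in some starts. Origin: centre of its underside, z up through its top
- long1: long bread roll, 104 mm long (x; the firm part 92 mm), 46 mm wide (y; 44 mm firm), 40 mm high, flat-bottomed, about 80 g; absent in some starts. Origin: centre of its underside, z up through its top
- long2: long bread roll, 104 mm long (x; the firm part 92 mm), 46 mm wide (y; 44 mm firm), 40 mm high, flat-bottomed, about 80 g; absent in some starts. Origin: centre of its underside, z up through its top
There are look-alikes about, which are no part of the job. Leave any yellow look-alike of the long0 alone.

How it is judged:
By the outcome, as a careful person would: the job done as asked, in the order asked, and still so for the second after the job is handed in, with the robot touching nothing.
Of round0, long0, round1, long1, round2, long2 only 4 to 6 are there at a start; the rules pass over those that are not, and their reading is None.
At some moment in a run one of round0, long0, round1, long1, round2, long2 may be knocked a few centimetres aside while the robot is not near it.
Once in a run the grip may slacken for a moment while it holds something.
It also fails if it takes over 208 s, if anything falls off the work surface, if the arm or the gripper's body presses on something with over 40 N, if the wrist force passes 120 N, or if a joint passes its speed limit or range.

## Working session

There is one attempt and no reset: what is moved stays moved. The work goes in short steps, Python scripts to look and compute and a shell command to move; the robot and the scene stay as the last step left them, time stands still between calls to the robot, and variables do not carry over. Pictures are saved under pics/ and viewed, at most 14 in all, crops included, and the job is handed in when it is done.

```bash
mkdir -p pics; ls; cat > h.py <<'E'
import numpy as np, cv2
from plant import bot
def cam(n):
    p=bot.camera_params(n); f=210/np.tan(np.radians(p["fovy"])/2)
    K=np.array([[f,0,p["cx"]],[0,f,p["cy"]],[0,0,1.]]); return K,np.array(p["distortion"],float),np.array(p["camera_from_world"],float)
def ray(n,uv):
    K,d,T=cam(n); q=cv2.undistortPoints(np.array(uv,float).reshape(-1,1,2),K,d).reshape(-1,2)
    D=np.c_[q,np.ones(len(q))]@T[:3,:3]; return -T[:3,:3].T@T[:3,3],D
def onz(n,uv,z):
    o,D=ray(n,uv); return o+D*((z-o[2])/D[:,2])[:,None]
def proj(n,P):
    K,d,T=cam(n); return cv2.projectPoints(np.array(P,float).reshape(-1,1,3),cv2.Rodrigues(T[:3,:3])[0],T[:3,3],K,d)[0].reshape(-1,2)
def tri(a,ua,b,ub):
    o1,d1=ray(a,[ua]);o2,d2=ray(b,[ub]);d1=d1[0];d2=d2[0]
    s=np.linalg.lstsq(np.c_[d1,-d2],o2-o1,rcond=None)[0]
    p=o1+s[0]*d1;q=o2+s[1]*d2; return (p+q)/2,np.linalg.norm(p-q)
E
python3 - <<'E'
from h import *
np.set_printoptions(suppress=True,precision=2)
for n in("scene","top"):
    cv2.imwrite(f"pics/{n}0.png",bot.capture(n)); K,d,T=cam(n); print(n,K[0,0],K[:2,2],d,T,-T[:3,:3].T@T[:3,3])
o=bot.get_obs();print(o)
E
```

```text
pics
scene 416.8815155400481 [280.11 209.83] [-0.09  0.    0.    0.    0.  ] [[  -0.38    0.92    0.01  202.26]
 [   0.71    0.3    -0.63 -316.19]
 [  -0.59   -0.23   -0.78 1624.51]
 [   0.      0.      0.      1.  ]] [1254.15  288.76 1060.02]
top 500.75784407564817 [285.94 206.82] [-0.09  0.    0.    0.    0.  ] [[   0.     -1.     -0.01    1.72]
 [  -0.99   -0.     -0.13  559.79]
 [   0.13    0.01   -0.99 1247.67]
 [   0.      0.      0.      1.  ]] [ 393.79   -8.06 1309.55]
{'time': 0.1, 'joint_positions': array([ 1.1 ,  0.34,  1.52,  0.  ,  1.28, -0.15]), 'dq': array([ 0., -0., -0.,  0., -0., -0.]), 'tau': array([  0.  , -43.2 , -24.47,   0.07,   0.05,  -0.  ]), 'tool_pos': array([165.37, 497.94, 243.14]), 'tcp_rot': array([-3.14, -0.  ,  2.82]), 'contact_force': array([-0.06,  0.13,  0.17]), 'moment': array([ 0.01, -0.06,  0.02]), 'finger_force': 0.0, 'grip_width': 91.78399833909403}
```

View pics/scene0.png

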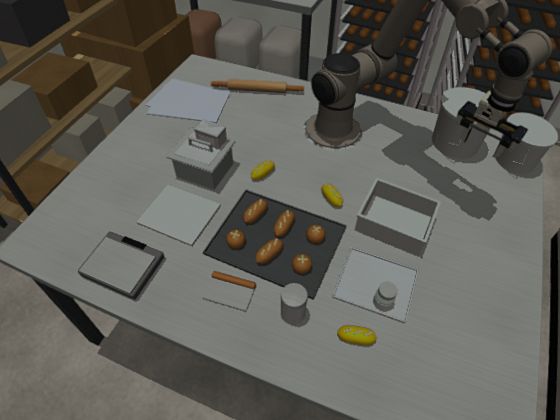

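View pics/top0.png

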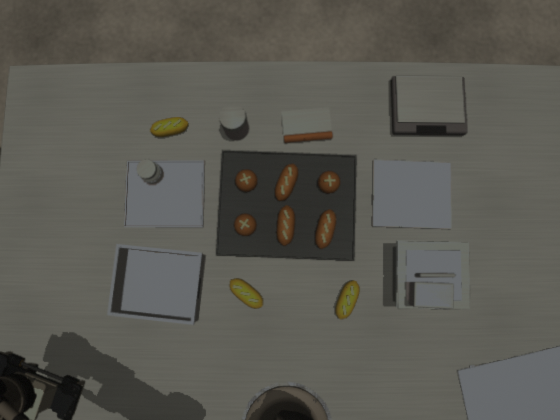

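The scene view shows the pan with lid and tin at (203,160), board (180,213), rolls on the sheet (275,240), crate (398,215), and the ingredient tray with jar (375,285). The top view shows the pan at (430,275), board (412,193), six rolls around (285,205), crate (155,285), ingredient tray (165,193) and yellow look-alikes at (246,293), (347,300) and (169,127).

```bash
cat > rolls.py <<'E'
from h import *
def blobs(n,im=None):
    if im is None: im=bot.capture(n)
    h=cv2.cvtColor(im,cv2.COLOR_BGR2HSV)
    m=((h[...,0]>=3)&(h[...,0]<=19)&(h[...,1]>110)&(h[...,2]>50)).astype(np.uint8)
    m=cv2.morphologyEx(m,cv2.MORPH_CLOSE,np.ones((5,5)))
    out=[]
    for c in cv2.findContours(m,cv2.RETR_EXTERNAL,cv2.CHAIN_APPROX_NONE)[0]:
        a=cv2.contourArea(c)
        if 100<a<1500:
            M=cv2.moments(c);out.append((M['m10']/M['m00'],M['m01']/M['m00'],a,c))
    return out
def report(lo=(350,-260),hi=(790,300)):
    T=blobs("top");S=blobs("scene")
    for t in T:
        g=onz("top",[t[:2]],22)[0]
        if not(lo[0]<g[0]<hi[0] and lo[1]<g[1]<hi[1]):continue
        P=onz("top",t[3].reshape(-1,2),20)[:,:2].astype(np.float32)
        (c,wh,an)=cv2.minAreaRect(P); v=cv2.boxPoints((c,wh,an)); e=max(v[1]-v[0],v[2]-v[1],key=np.linalg.norm)
        b=min((tri("top",t[:2],"scene",s[:2]) for s in S),key=lambda r:r[1]+abs(r[0][2]-25)*.2)
        print("px",np.round(t[:2]),"xy20",np.round(c,1),"size",np.round(sorted(wh)),"axis deg %.0f"%(np.degrees(np.arctan2(e[1],e[0]))%180),"tri",np.round(b[0],1),"gap %.1f"%b[1])
if __name__=="__main__": report()
E
python3 rolls.py
python3 - <<'E'
from h import *
t=cv2.imread("pics/top0.png");s=cv2.imread("pics/scene0.png")
g=lambda i:np.clip(i.astype(float)*1.5,0,255).astype(np.uint8)
a=cv2.resize(g(t[230:320,380:480]),(400,360),interpolation=cv2.INTER_CUBIC)
b=cv2.resize(g(s[115:205,155:255]),(400,360),interpolation=cv2.INTER_CUBIC)
cv2.imwrite("pics/pan.png",np.hstack([a,b]))
# quads of bright things in top
m=(cv2.cvtColor(t,cv2.COLOR_BGR2GRAY))
for nm,(x0,y0,x1,y1) in dict(board=(365,150,460,235),shelf=(118,152,212,235),crate=(100,235,212,330),tray=(210,142,365,268)).items():
    c=m[y0:y1,x0:x1]; h=cv2.threshold(c,0,255,cv2.THRESH_BINARY+cv2.THRESH_OTSU)
    print(nm,h[0],c[0,0],c[c.shape[0]//2,c.shape[1]//2])
E
```

```text
px [245. 224.] xy20 [517.1 109.7] size [52. 55.] axis deg 90 tri [516.5 110.3  23. ] gap 2.7
px [325. 229.] xy20 [ 504.7 -100. ] size [ 43. 102.] axis deg 166 tri [505.3 -99.3  18.8] gap 1.3
px [286. 225.] xy20 [515.8   3.2] size [ 43. 102.] axis deg 175 tri [526.   -5.9 -55.6] gap 21.5
px [329. 181.] xy20 [ 630.2 -110.1] size [52. 53.] axis deg 179 tri [ 628.9 -108.7   22.1] gap 3.8
px [246. 179.] xy20 [634.1 107.2] size [51. 53.] axis deg 90 tri [633.4 109.1  22.4] gap 2.9
px [286. 181.] xy20 [629.    2.4] size [ 43. 102.] axis deg 157 tri [616.1  10.5  73.5] gap 18.3
px [308. 137.] xy20 [749.6 -54.7] size [ 19. 126.] axis deg 95 tri [752.3 -54.4   8.7] gap 2.6
board 100.0 97 106
shelf 85.0 98 106
crate 74.0 97 107
tray 70.0 98 47
```

View pics/pan.png

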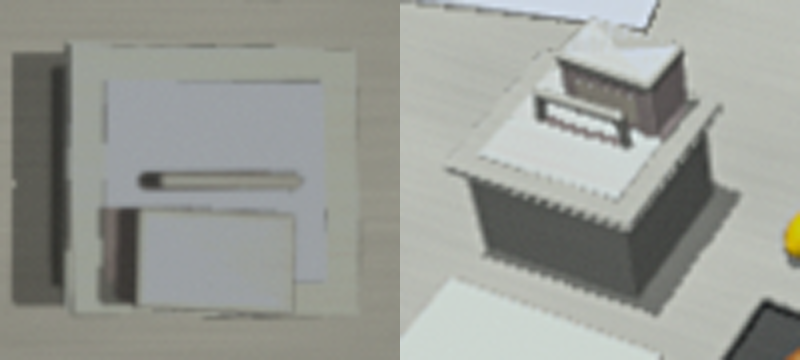

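The zoomed crops show the lid corners in top at about (397.5,241) to (469,309). The bar runs from (415,275) to (455,275). The tin top spans about (414.5,282) to (453.5,308). In scene, the bar runs (190,139.5)–(212.5,146).

```bash
python3 - <<'E'
from h import *
np.set_printoptions(suppress=True,precision=1)
t=cv2.imread("pics/top0.png");s=cv2.imread("pics/scene0.png")
print("lid z104",onz("top",[(397.5,241.3),(469.3,241.8),(469.3,309),(397.5,308.3)],104))
print("bar z138",onz("top",[(415.5,275.3),(455,275.3)],138))
for a,b in(((415.5,275.3),(190,139.5)),((455,275.3),(212.5,146))): 
    for b2 in (b,b[::-1]): print("x",) if 0 else None
print("bar tri",tri("top",(415.5,275.3),"scene",(212.5,146)),tri("top",(455,275.3),"scene",(190,139.5)))
tt=[(414.5,282),(453.5,283.5),(453.5,308.3),(414.5,306.3)]
print("tin z164",onz("top",tt,164),onz("top",tt,164).mean(0))
ss=[(218.75,135.75),(195,128.75),(206,121),(226.25,127.5)]
for a in tt: print([ (np.round(r[0]),round(r[1],1)) for r in sorted((tri("top",a,"scene",b) for b in ss),key=lambda r:r[1])[:2]])
for n,im in(("top",t),("scene",s)):
    d=im[...,0].astype(int)-im[...,2]; m=(d>2).astype(np.uint8); m=cv2.morphologyEx(m,cv2.MORPH_OPEN,np.ones((3,3)))
    for c in cv2.findContours(m,cv2.RETR_EXTERNAL,cv2.CHAIN_APPROX_NONE)[0]:
        if cv2.contourArea(c)>1200 and n=="top":
            r=cv2.minAreaRect(c);print(n,"rect",np.round(r[0]),np.round(r[1]),round(r[2]), "z0", onz("top",cv2.boxPoints(r),5)[:,:2].tolist())
g=lambda i:np.clip(i.astype(float)*1.5,0,255).astype(np.uint8)
cv2.imwrite("pics/c.png",np.vstack([np.hstack([cv2.resize(g(t[145:245,110:220]),(396,360)),cv2.resize(g(t[237:337,100:210]),(396,360))]),cv2.resize(g(t[145:245,220-10:430-10]),(792,377))[:230]]))
E
```

```text
lid z104 [[ 467.2 -267.8  104. ]
 [ 465.4 -444.2  104. ]
 [ 304.1 -438.4  104. ]
 [ 307.4 -264.3  104. ]]
bar z138 [[ 385.6 -301.   138. ]
 [ 385.  -394.6  138. ]]
bar tri (array([ 385.3, -303.6,  124.8]), np.float64(1.306828504407253)) (array([ 383.3, -395.8,  121.4]), np.float64(8.752550051697407))
tin z164 [[ 370.7 -291.8  164. ]
 [ 366.6 -382.   164. ]
 [ 310.6 -380.3  164. ]
 [ 315.9 -290.5  164. ]] [ 340.9 -336.1  164. ]
[(array([ 369., -288.,  162.]), np.float64(8.1)), (array([ 367., -269.,  204.]), np.float64(27.3))]
[(array([ 365., -380.,  159.]), np.float64(7.5)), (array([ 361., -351.,  202.]), np.float64(37.3))]
[(array([ 307., -377.,  150.]), np.float64(16.1)), (array([ 309., -408.,  104.]), np.float64(16.4))]
[(array([ 314., -290.,  154.]), np.float64(7.0)), (array([ 315., -311.,  109.]), np.float64(14.1))]
top rect [509. 383.] [ 72. 100.] 90 z0 [[199.9351300695987, -443.85238333642656], [193.78838693722213, -713.6123008899414], [7.543278480384174, -708.7544242237569], [17.279662578872774, -440.5800068362934]]
top rect [433. 274.] [49. 54.] 90 z0 [[450.42303131267323, -310.89859364028393], [449.8900336251195, -454.2144027920759], [322.71261555447995, -449.8413337575933], [323.9230110904114, -307.95460390972886]]
top rect [160. 284.] [74. 71.] 6 z0 [[277.67419908779954, 433.5316683577649], [462.26849054492124, 418.76866228776805], [441.99450372777466, 223.96338088234646], [259.4908406131626, 241.07036583158043]]
top rect [412. 194.] [77. 65.] 1 z0 [[513.902367127267, -224.67413147228302], [688.823006394945, -232.06144631997356], [685.4110131120606, -440.8270540370388], [509.5197834495932, -429.66416728714967]]
top rect [164. 192.] [63. 77.] 90 z0 [[688.1918937892934, 433.7716018090233], [687.2259366637438, 224.32895493367187], [518.2720478720795, 220.2837995135626], [517.7816431364321, 426.0748047798879]]
```

View pics/c.png

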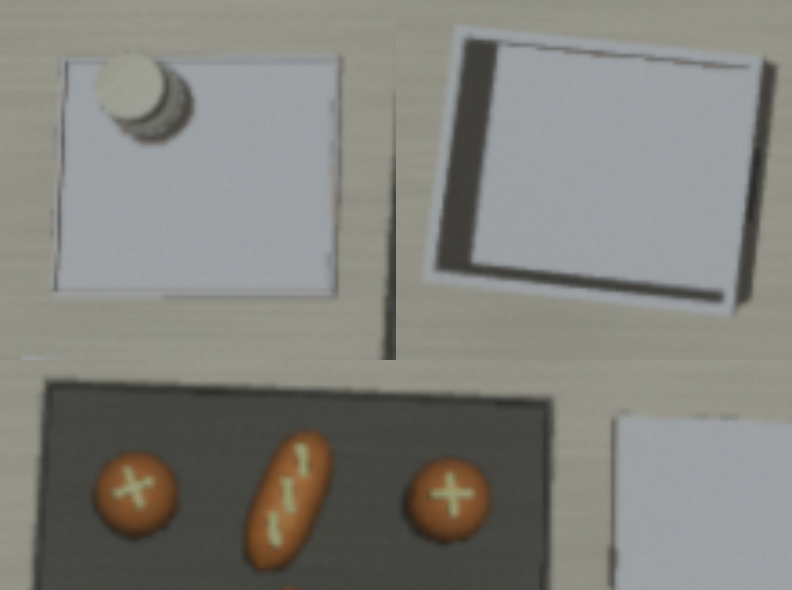

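The crops show the crate rim corners in top at about (117,244.5), (205,254), (193,324.5) and (109,315). The ingredient tray is at (127,161)–(203,227) with the jar top at (146.7,168.6).

```bash
python3 - <<'E'
from h import *
np.set_printoptions(suppress=True,precision=1)
def q(n,px,z):
    P=onz("top",px,z)[:,:2];c=P.mean(0);v=(P[1]-P[0]+P[2]-P[3])/2;w=(P[1]-P[2]+P[0]-P[3])/2
    print(n,"c",c,"y-size",np.linalg.norm(v),"x-size",np.linalg.norm(w),"yaw deg %.1f %.1f"%(np.degrees(np.arctan2(v[0],-v[1]))*-1*-1,np.degrees(np.arctan2(w[1],w[0]))))
q("crate",[(116.7,244.5),(205.3,254.2),(193.3,324.5),(108.6,314.8)],80)
q("shelf",[(127.2,160.8),(205,160.8),(203,227),(124.7,226)],10)
q("lid",[(397.5,241.3),(469.3,241.8),(469.3,309),(397.5,308.3)],104)
q("board",[(373.3,160.3),(451.5,161.3),(451.5,228.5),(372.7,226.5)],12)
print("jar",onz("top",[(146.7,168.6)],79),"shaker",onz("top",[(233,115)],118))
S=bot.capture("scene")
g=lambda i:np.clip(i.astype(float)*1.5,0,255).astype(np.uint8)
a=cv2.resize(g(S[170:330,325:450]),(375,480));b=cv2.resize(g(S[175:255,130:230]),(400,320))
o=np.zeros((480,775,3),np.uint8);o[:,:375]=a;o[:320,375:]=b;cv2.imwrite("pics/d.png",o)
E
```

```text
crate c [362.1 321.5] y-size 217.84353364508814 x-size 172.89688420510058 yaw deg -5.7 -6.7
shelf c [599.  323.5] y-size 209.59500805813084 x-size 176.15106911952722 yaw deg -0.4 -0.0
lid c [ 386.  -353.7] y-size 175.28504046947697 x-size 160.62539964720682 yaw deg -0.8 -1.7
board c [ 597.6 -330.7] y-size 208.96668663305178 x-size 178.03384215546686 yaw deg -1.0 -2.1
jar [[651.5 354.3  79. ]] shaker [[777.9 132.8 118. ]]
```

View pics/d.png

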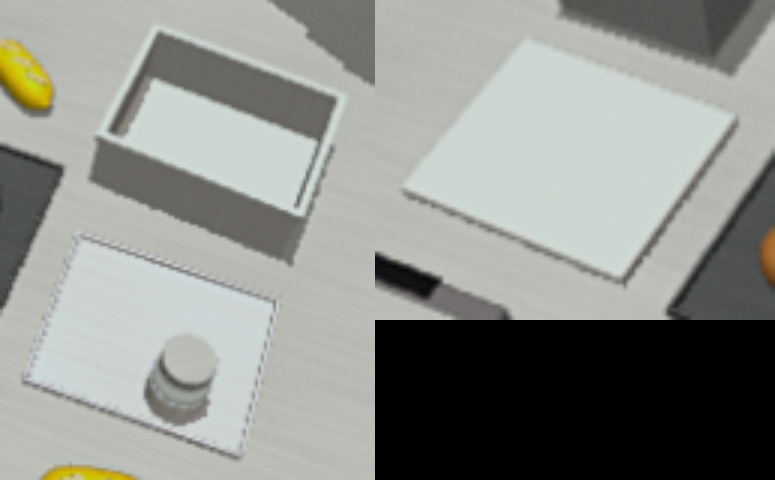

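```bash
cat > st.py <<'E'
from h import *
o=bot.get_obs();print("t%.1f"%o['time'],"tcp",np.round(o['tool_pos'],1),"rot",np.round(o['tcp_rot'],3),"F",np.round(o['contact_force'],1),"w %.1f f %.1f"%(o['grip_width'],o['finger_force']),"q",np.round(o['joint_positions'],2))
E
python3 - <<'E'
from h import *
np.set_printoptions(suppress=True,precision=1)
D=dict(crate=([(193.3,324.5),(108.6,314.8),(116.7,244.5),(205.3,254.2)],[(376.7,179.3),(440.3,201.7),(426,241),(356.7,215.7)]),
board=([(451.5,228.5),(372.7,226.5),(373.3,160.3),(451.5,161.3)],[(168.75,184.5),(220.5,205),(192.5,245.5),(137,222.5)]),
shelf=([(203,227),(124.7,226),(127.2,160.8),(205,160.8)],[(351,248.3),(417.3,270.7),(405,322.7),(333.3,296.7)]))
for n,(a,b) in D.items():
    R=[tri("top",x,"scene",y) for x,y in zip(a,b)];P=np.array([r[0] for r in R]);print(n,P.mean(0),P.tolist() and P,[round(r[1],1) for r in R])
E
python3 -m pendant '[[[0.75,-0.95,0],[0,0,-1],0.6],[[0.75,-0.95,0],[0,0,-1],0.6],[[0.75,-0.95,0],[0,0,-1],0.6],[[0.75,-0.95,0],[0,0,-1],0.6],[[0.75,-0.95,0],[0,0,-1],0.6],[[0.75,-0.95,0],[0,0,-1],0.6],[[0.75,-0.95,0],[0,0,-1],0.6],[[0.75,-0.95,0],[0,0,-1],0.6],[[0.75,-0.95,0],[0,0,-1],0.6],[[0.75,-0.95,0],[0,0,-0.85],0.6]]' && python3 -m pendant '[[[0.75,-0.95,0],[0,0,0],0.6],[[0.75,-0.95,0],[0,0,0],0.6],[[0.75,-0.95,0],[0,0,0],0.6],[[0.75,-0.95,0],[0,0,0],0.6],[[-0.3,-0.97,0],[0,0,0],0.6],[[-0.3,-0.97,0],[0,0,0],0.6],[[-0.3,-0.97,0],[0,0,0],0.6],[[-0.3,-0.97,0],[0,0,0],0.6],[[-0.3,-0.97,0],[0,0,0],0.6],[[-0.3,-0.97,0],[0,0,0],0.6]]' && python3 -m pendant '[[[-0.3,-0.97,0],[0,0,0],0.6],[[-0.3,-0.97,0],[0,0,0],0.6],[[-0.3,-0.97,0],[0,0,0],0.6],[[-0.3,-0.97,0],[0,0,0],0.6],[[-0.3,-0.97,0],[0,0,0],0.6],[[-0.3,-0.97,0],[0,0,0],0.6],[[-0.3,-0.97,0],[0,0,0],0.6],[[-0.3,-0.97,0],[0,0,0],0.6],[[0,0,0],[0,0,0],0.6],[[0,0,0],[0,0,0],0.6]]'; python3 st.py
```

```text
crate [361.  326.6  71.6] [[264.1 230.9  68. ]
 [285.4 441.9  74.7]
 [458.9 425.4  79.7]
 [435.6 208.1  64.1]] [np.float64(4.7), np.float64(5.8), np.float64(5.0), np.float64(11.3)]
board [ 597.9 -329.9    0.4] [[ 504.9 -429.8    4.3]
 [ 511.8 -223.6   -2.7]
 [ 689.5 -228.6   -2.8]
 [ 685.6 -437.7    2.6]] [np.float64(8.3), np.float64(5.0), np.float64(6.2), np.float64(9.3)]
shelf [600.1 328.7  -0.9] [[510.2 224.5  -2.3]
 [512.5 432.5   0.7]
 [689.5 433.6   0.4]
 [688.3 224.2  -2.2]] [np.float64(6.3), np.float64(3.3), np.float64(3.0), np.float64(8.3)]
time: 1.08
tool_pos: [391.3, 211.6, 243.8]
tcp_rot: [3.141, -0.0, 1.633]
contact_force: [0.4, 0.6, 0.8]
grip_width: 73.9
finger_force: 0.0
time: 1.92
tool_pos: [425.8, -76.6, 243.7]
tcp_rot: [3.141, 0.0, 1.639]
contact_force: [0.3, 0.5, -0.4]
grip_width: 73.6
finger_force: 0.0
time: 2.75
tool_pos: [354.0, -309.1, 243.4]
tcp_rot: [-3.141, -0.001, 1.636]
contact_force: [0.2, 0.9, 1.2]
grip_width: 73.5
finger_force: 0.0
t2.8 tcp [ 354.  -309.1  243.4] rot [-3.141e+00 -1.000e-03  1.636e+00] F [0.2 0.9 1.2] w 73.5 f 0.0 q [-0.88  0.24  1.67  0.    1.23 -0.95]
```

```bash
python3 -m pendant '[[[-0.43,-0.9,0],[0,0,-0.9],0.6],[[0,0,0],[0,0,0],0.6],[[0,0,-0.5],[0,0,0],0.6],[[0,0,-0.6],[0,0,0],0.6],[[0,0,-0.6],[0,0,0],0.6],[[0,0,-0.5],[0,0,0],0.6],[[0,0,0],[0,0,0],0.6],[[0,0,0],[0,0,0],0.6],[[0,0,0],[0,0,0],0.6],[[0,0,0],[0,0,0],0.6]]'; python3 - <<'E'
from h import *
g=lambda i:np.clip(i.astype(float)*1.5,0,255).astype(np.uint8)
t=bot.capture("top");s=bot.capture("scene")
cv2.imwrite("pics/e.png",np.hstack([cv2.resize(g(t[230:330,380:480]),(400,400)),cv2.resize(g(s[95:195,155:255]),(400,400))]))
E
```

```text
time: 3.58
tool_pos: [342.2, -335.3, 178.9]
tcp_rot: [3.14, 0.002, 1.531]
contact_force: [1.9, -0.5, -0.3]
grip_width: 73.4
finger_force: 0.0
```

View pics/e.png

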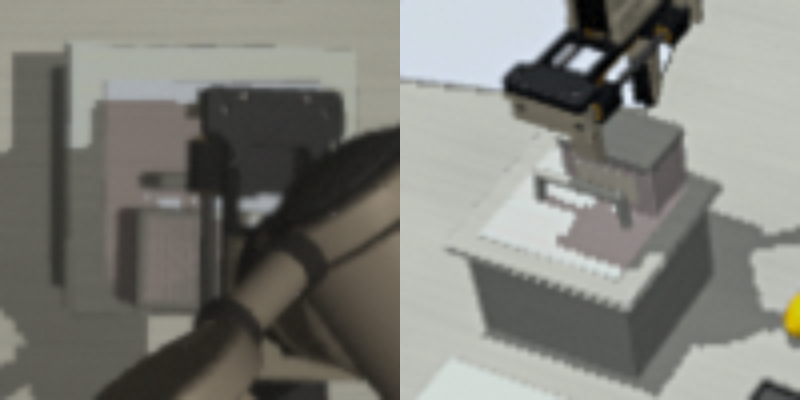

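The gripper straddles the tin, with the fingers over the handle side and the far side and the tips level with the tin's top (scene crop ~(590,150)). I'll go down 16 mm and close.

```bash
python3 -m pendant '[[[0,0,-0.3],[0,0,0],0.6],[[0,0,-0.25],[0,0,0],0.6],[[0,0,0],[0,0,0],0.6],[[0,0,0],[0,0,0],0],[[0,0,0],[0,0,0],0],[[0,0,0],[0,0,0],-0.5],[[0,0,0],[0,0,0],-0.5],[[0,0,0],[0,0,0],-0.5],[[0,0,0],[0,0,0],-0.5],[[0,0,0],[0,0,0],-0.5]]' && python3 -m pendant '[[[0,0,0],[0,0,0],-1],[[0,0,0],[0,0,0],-1],[[0,0,0.2],[0,0,0],-1],[[0,0,0.4],[0,0,0],-1],[[0,0,0.6],[0,0,0],-1],[[0,0,0.6],[0,0,0],-1],[[0,0,0.6],[0,0,0],-1],[[0,0,0.6],[0,0,0],-1],[[0,0,0.6],[0,0,0],-1],[[0,0,0],[0,0,0],-1]]'
```

```text
time: 4.52
tool_pos: [341.8, -335.3, 161.4]
tcp_rot: [3.141, 0.0, 1.531]
contact_force: [1.9, -0.5, 0.1]
grip_width: 56.2
finger_force: 30.0
time: 5.35
tool_pos: [342.1, -336.0, 272.3]
tcp_rot: [3.139, 0.004, 1.531]
contact_force: [-0.1, -0.0, -2.6]
grip_width: 55.8
finger_force: 30.0
```

```bash
python3 -m pendant '[[[0.22,0.46,0],[0,0,0],-1],[[0.44,0.93,0],[0,0,0],-1],[[0.44,0.93,0],[0,0,0],-1],[[0.44,0.93,0],[0,0,0],-1],[[0.44,0.93,0],[0,0,0],-1],[[0.44,0.93,0],[0,0,0],-1],[[0.44,0.93,0],[0,0,0],-1],[[0.44,0.93,0],[0,0,0],-1],[[0.44,0.93,0],[0,0,0],-1],[[0.44,0.93,0],[0,0,0],-1]]' && python3 -m pendant '[[[0.44,0.93,0],[0,0,0],-1],[[0.44,0.93,0],[0,0,0],-1],[[0.2,0.92,0],[0,0,0],-1],[[0.16,0.92,0],[0,0,0],-1],[[0.16,0.92,0],[0,0,0],-1],[[0.16,0.92,0],[0,0,0],-1],[[0.16,0.92,0],[0,0,0],-1],[[0.16,0.92,0],[0,0,0],-1],[[0.16,0.92,0],[0,0,0],-1],[[0.16,0.92,0],[0,0,0],-1]]' && python3 -m pendant '[[[0.16,0.92,0],[0,0,0.3],-1],[[0.16,0.92,0],[0,0,0],-1],[[0.16,0.7,0],[0,0,0],-1],[[0.1,0.4,0],[0,0,0],-1],[[0,0,0],[0,0,0],-1],[[0,0,0],[0,0,0],-1],[[0,0,0],[0,0,0],-1],[[0,0,0],[0,0,0],-1],[[0,0,0],[0,0,0],-1],[[0,0,0],[0,0,0],-1]]'
```

```text
time: 6.18
tool_pos: [466.6, -68.6, 267.9]
tcp_rot: [-3.139, -0.0, 1.531]
contact_force: [1.5, -1.3, -4.5]
grip_width: 56.1
finger_force: 30.0
time: 7.02
tool_pos: [532.3, 207.5, 267.5]
tcp_rot: [-3.139, 0.001, 1.531]
contact_force: [-0.2, -0.1, -4.7]
grip_width: 55.9
finger_force: 30.0
time: 7.85
tool_pos: [550.5, 293.8, 269.4]
tcp_rot: [3.141, 0.0, 1.566]
contact_force: [0.3, 0.6, -3.6]
grip_width: 56.5
finger_force: 30.0
```

```bash
python3 -m pendant '[[[0.17,0.6,0],[0,0,0],-1],[[0,0.5,-0.3],[0,0,0],-1],[[0,0,-0.7],[0,0,0],-1],[[0,0,-0.9],[0,0,0],-1],[[0,0,-0.9],[0,0,0],-1],[[0,0,-0.9],[0,0,0],-1],[[0,0,-0.9],[0,0,0],-1],[[0,0,-0.9],[0,0,0],-1],[[0,0,-0.6],[0,0,0],-1],[[0,0,0],[0,0,0],-1]]'; python3 - <<'E'
from h import *
g=lambda i:np.clip(i.astype(float)*1.5,0,255).astype(np.uint8)
s=bot.capture("scene")
cv2.imwrite("pics/f.png",cv2.resize(g(s[190:330,320:460]),(560,560)))
E
python3 st.py
```

```text
time: 8.68
tool_pos: [552.4, 326.6, 80.8]
tcp_rot: [-3.133, 0.004, 1.567]
contact_force: [-1.1, 0.0, -4.6]
grip_width: 56.0
finger_force: 30.0
t8.7 tcp [553.8 327.2  83.5] rot [-3.137e+00  2.000e-03  1.567e+00] F [-0.4 -0.1 -3.4] w 55.8 f 30.0 q [0.41 0.71 1.36 0.   1.08 0.42]
```

View pics/f.png

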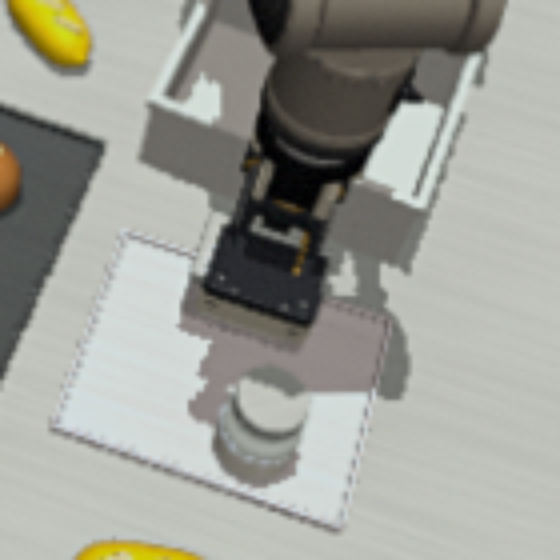

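The tin hangs over the tray's -x half, clear of the jar at (262,420). I'll lower it and release.

```bash
python3 -m pendant '[[[0,0,-0.3],[0,0,0],-1],[[0,0,-0.2],[0,0,0],-1],[[0,0,-0.1],[0,0,0],-1],[[0,0,0],[0,0,0],-1],[[0,0,0],[0,0,0],-1],[[0,0,-0.05],[0,0,0],-1],[[0,0,-0.05],[0,0,0],-1],[[0,0,0],[0,0,0],-1],[[0,0,0],[0,0,0],-1],[[0,0,0],[0,0,0],-1]]'
```

```text
time: 9.57
tool_pos: [555.6, 327.6, 65.3]
tcp_rot: [3.141, -0.0, 1.567]
contact_force: [-0.2, -0.0, -4.1]
grip_width: 55.9
finger_force: 30.0
```

```bash
python3 -m pendant '[[[0,0,-0.07],[0,0,0],-1],[[0,0,-0.07],[0,0,0],-1],[[0,0,0],[0,0,0],-1],[[0,0,0],[0,0,0],-0.5],[[0,0,0],[0,0,0],0.5],[[0,0,0],[0,0,0],0.5],[[0,0,0],[0,0,0],0.5],[[0,0,0],[0,0,0],0.5],[[0,0,0],[0,0,0],0.5],[[0,0,0],[0,0,0],0.5]]' && python3 -m pendant '[[[0,0,0.4],[0,0,0],0.5],[[0,0,0.8],[0,0,0],0.5],[[0,0,0.9],[0,0,0],0.5],[[0,0,0.9],[0,0,0],0.5],[[0,0,0.9],[0,0,0],0.5],[[0,0,0.9],[0,0,0],0.5],[[0,-0.9,0.5],[0,0,0],0.5],[[-0.1,-0.9,0],[0,0,0],0.5],[[-0.1,-0.9,0],[0,0,0],0.5],[[-0.1,-0.9,0],[0,0,0],0.5]]' && python3 -m pendant '[[[-0.15,-0.95,0],[0,0,0],0.5],[[-0.15,-0.95,0],[0,0,0],0.5],[[-0.15,-0.95,0],[0,0,0],0.5],[[-0.15,-0.95,0],[0,0,0],0.5],[[-0.15,-0.95,0],[0,0,0],0.5],[[-0.15,-0.95,0],[0,0,0],0.5],[[-0.15,-0.95,0],[0,0,0],0.5],[[-0.15,-0.95,0],[0,0,0],0.5],[[-0.2,-0.95,0],[0,0,0],0.2],[[-0.2,-0.95,0],[0,0,0],0.2]]' && python3 -m pendant '[[[-0.25,-0.95,0],[0,0,0],0.2],[[-0.25,-0.95,0],[0,0,0],0.2],[[-0.25,-0.95,0],[0,0,0],0.2],[[-0.25,-0.95,0],[0,0,0],0.2],[[-0.25,-0.95,0],[0,0,0],0.2],[[-0.25,-0.95,0],[0,0,0],0.2],[[-0.25,-0.95,0],[0,0,0],0.2],[[-0.25,-0.95,0],[0,0,0],0.2],[[-0.25,-0.95,0],[0,0,0],0.2],[[0,0,0],[0,0,0],0.2]]'; python3 - <<'E'
from h import *
g=lambda i:np.clip(i.astype(float)*1.5,0,255).astype(np.uint8)
t=bot.capture("top");s=bot.capture("scene")
cv2.imwrite("pics/g.png",np.hstack([cv2.resize(g(t[145:245,110:210]),(400,400),interpolation=cv2.INTER_CUBIC),cv2.resize(g(t[230:330,380:480]),(400,400),interpolation=cv2.INTER_CUBIC)]))
E
```

```text
time: 10.4
tool_pos: [555.6, 327.5, 61.1]
tcp_rot: [3.141, -0.0, 1.567]
contact_force: [0.6, 0.2, -0.1]
grip_width: 69.2
finger_force: 0.0
time: 11.23
tool_pos: [546.3, 218.6, 221.5]
tcp_rot: [3.14, -0.0, 1.567]
contact_force: [-0.1, 0.3, -0.5]
grip_width: 69.2
finger_force: 0.0
time: 12.07
tool_pos: [498.2, -66.8, 221.1]
tcp_rot: [3.14, 0.0, 1.567]
contact_force: [0.7, -0.2, -0.2]
grip_width: 59.9
finger_force: 0.0
time: 12.9
tool_pos: [429.8, -326.6, 220.9]
tcp_rot: [3.141, 0.003, 1.563]
contact_force: [-0.7, 0.1, -0.2]
grip_width: 55.2
finger_force: 0.0
```

View pics/g.png

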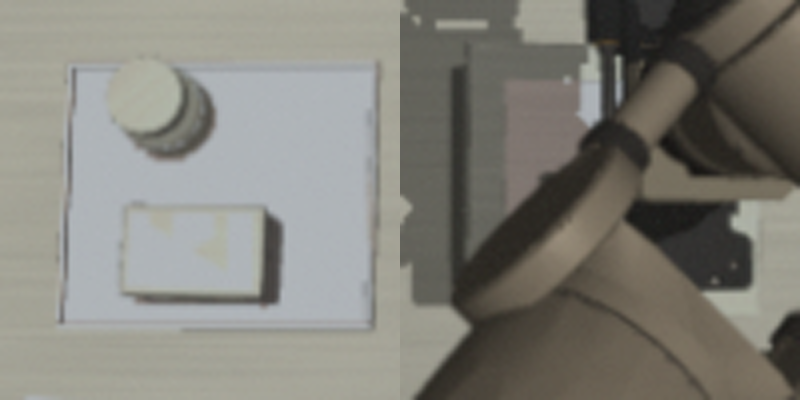

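The tin stands flat on the tray's free half beside the jar (crop (195,250)). On the right the arm hides the lid. Next I grip the handle.

```bash
python3 -m pendant '[[[-0.75,-0.45,0],[0,0,0],0.2],[[-0.75,-0.45,0],[0,0,0],0.2],[[0,0,-0.4],[0,0,-0.1],0.2],[[0,0,-0.6],[0,0,0],0.2],[[0,0,-0.6],[0,0,0],0.2],[[0,0,-0.6],[0,0,0],0.2],[[0,0,-0.5],[0,0,0],0.2],[[0,0,-0.2],[0,0,0],0.2],[[0,0,0],[0,0,0],0.2],[[0,0,0],[0,0,0],0.2]]' && python3 -m pendant '[[[0,0,0],[0,0,0],0],[[0,0,0],[0,0,0],-0.3],[[0,0,0],[0,0,0],-0.6],[[0,0,0],[0,0,0],-0.8],[[0,0,0],[0,0,0],-1],[[0,0,0],[0,0,0],-1],[[0,0,0],[0,0,0],-1],[[0,0,0],[0,0,0],-1],[[0,0,0],[0,0,0],-1],[[0,0,0],[0,0,0],-1]]'
```

```text
time: 13.83
tool_pos: [386.6, -348.5, 133.7]
tcp_rot: [3.141, 0.0, 1.556]
contact_force: [-0.0, 0.2, -0.9]
grip_width: 55.3
finger_force: 0.0
time: 14.67
tool_pos: [386.2, -349.0, 133.1]
tcp_rot: [3.141, 0.0, 1.555]
contact_force: [1.6, 0.7, 0.2]
grip_width: 8.5
finger_force: 30.0
```

```bash
python3 -m pendant '[[[0,0,0.2],[0,0,0],-1],[[0,0,0.3],[0,0,0],-1],[[0,0,0.5],[0,0,0],-1],[[0,0,0.6],[0,0,0],-1],[[0,0,0.5],[0,0,0],-1],[[0.4,0,0.2],[0,0,0],-1],[[0.8,0.1,0],[0,0,0],-1],[[0.8,0.1,0],[0,0,0],-1],[[0.8,0.1,0],[0,0,0],-1],[[0.8,0.1,0],[0,0,0],-1]]' && python3 -m pendant '[[[0.8,0.1,0],[0,0,0],-1],[[0.8,0.1,0],[0,0,0],-1],[[0.8,0.1,0],[0,0,0],-1],[[0.6,0,0],[0,0,0],-1],[[0,0,0],[0,0,0],-1],[[0,0,0],[0,0,0],-1],[[0,0,0],[0,0,0],-1],[[0,0,0],[0,0,0],-1],[[0,0,0],[0,0,0],-1],[[0,0,0],[0,0,0],-1]]'
```

```text
time: 15.5
tool_pos: [494.8, -336.7, 202.7]
tcp_rot: [-3.142, 0.0, 1.554]
contact_force: [-0.1, 0.3, -2.6]
grip_width: 8.9
finger_force: 30.0
time: 16.33
tool_pos: [583.4, -328.3, 202.5]
tcp_rot: [3.141, 0.0, 1.554]
contact_force: [-0.9, -0.6, -2.7]
grip_width: 8.7
finger_force: 30.0
```

```bash
python3 -m pendant '[[[0.4,0.1,-0.3],[0,0,0],-1],[[0.1,0,-0.7],[0,0,0],-1],[[0,0,-0.8],[0,0,0],-1],[[0,0,-0.8],[0,0,0],-1],[[0,0,-0.8],[0,0,0],-1],[[0,0,-0.8],[0,0,0],-1],[[0,0,-0.5],[0,0,0],-1],[[0,0,-0.2],[0,0,0],-1],[[0,0,0],[0,0,0],-1],[[0,0,0],[0,0,0],-1]]'
```

```text
time: 17.17
tool_pos: [599.6, -325.1, 55.4]
tcp_rot: [3.141, 0.0, 1.555]
contact_force: [-0.3, -0.8, -2.1]
grip_width: 8.9
finger_force: 30.0
```

```bash
python3 -m pendant '[[[0,0,-0.2],[0,0,0],-1],[[0,0,-0.08],[0,0,0],-1],[[0,0,-0.05],[0,0,0],-1],[[0,0,0],[0,0,0],-1],[[0,0,0],[0,0,0],-1],[[0,0,0],[0,0,0],-0.9],[[0,0,0],[0,0,0],-0.6],[[0,0,0],[0,0,0],-0.3],[[0,0,0],[0,0,0],-0.2],[[0,0,0],[0,0,0],-0.2]]' && python3 -m pendant '[[[0,0,0],[0,0,0],-0.2],[[0,0,0.3],[0,0,0],-0.2],[[0,0,0.6],[0,0,0],0],[[0,0,0.9],[0,0,0],0.2],[[0,0,0.9],[0,0,0],0.5],[[0,0,0.9],[0,0,0],0.5],[[0,0.5,0.9],[0,0,0],0.5],[[0,0.9,0.3],[0,0,0],0.5],[[0,0.9,0],[0,0,0],0.5],[[-0.1,0.9,0],[0,0,0],0.5]]' && python3 -m pendant '[[[-0.1,0.9,0],[0,0,0],0.5],[[-0.1,0.9,0],[0,0,0],0.5],[[-0.1,0.9,0],[0,0,0],0.5],[[-0.1,0.9,0],[0,0,0],0.5],[[-0.1,0.9,0],[0,0,0],0.5],[[-0.1,0.9,0],[0,0,0],0.5],[[-0.1,0.9,0],[0,0,0],0.5],[[-0.1,0.9,0],[0,0,0],0.5],[[-0.1,0.9,0],[0,0,0],0.5],[[-0.1,0.9,0],[0,0,0],0.5]]'; python3 rolls.py; python3 - <<'E'
from h import *
g=lambda i:np.clip(i.astype(float)*1.5,0,255).astype(np.uint8)
t=bot.capture("top");s=bot.capture("scene")
cv2.imwrite("pics/i.png",np.hstack([cv2.resize(g(t[150:320,365:480]),(400,591),interpolation=cv2.INTER_CUBIC),cv2.resize(g(s[115:245,130:218]),(400,591),interpolation=cv2.INTER_CUBIC)]))
E
```

```text
time: 18.0
tool_pos: [599.3, -325.1, 45.6]
tcp_rot: [3.141, 0.001, 1.555]
contact_force: [0.7, 0.2, 0.3]
grip_width: 30.8
finger_force: 0.0
time: 18.83
tool_pos: [596.5, -228.4, 191.2]
tcp_rot: [3.138, 0.001, 1.554]
contact_force: [-0.2, 0.3, 0.0]
grip_width: 69.0
finger_force: 0.0
time: 19.67
tool_pos: [565.8, 42.3, 190.1]
tcp_rot: [3.14, 0.0, 1.555]
contact_force: [0.3, -0.4, 0.1]
grip_width: 68.7
finger_force: 0.0
px [241. 223.] xy20 [520.7 119. ] size [35. 42.] axis deg 171 tri [518.5 115.   26.7] gap 4.3
px [325. 229.] xy20 [ 505.4 -100. ] size [ 43. 103.] axis deg 164 tri [505.1 -99.1  18.6] gap 1.5
px [329. 181.] xy20 [ 630.1 -110.1] size [52. 53.] axis deg 180 tri [ 628.7 -108.4   21.5] gap 3.6
px [308. 137.] xy20 [749.6 -54.7] size [ 19. 126.] axis deg 95 tri [752.3 -54.2   8.8] gap 2.4
```

View pics/i.png

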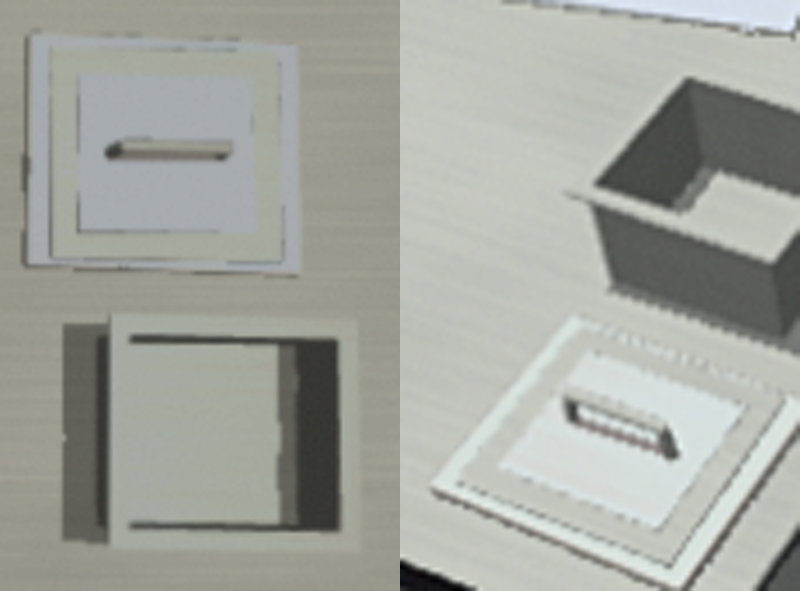

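The lid lies flat on the board, handle up, within its edges (crop (165,150)), and the pan is open (235,430). Next is the round roll at (517,110), closing along x.

```bash
python3 - <<'E'
from h import *
P=onz("top",[(396.05,240.6),(467.6,241.7),(467.6,308.1),(396,307)],100);print(P.round(1),P.mean(0).round(1))
E
python3 -m pendant '[[[-0.8,0.9,0],[0,0,0],0.8],[[-0.8,0.9,-0.3],[0,0,0],0.8],[[0,0,-0.5],[0,0,0],0.8],[[0,0,-0.6],[0,0,0],0.8],[[0,0,0],[0,0,0],0.8],[[0,0,0],[0,0,0],0.8],[[0,0,0],[0,0,0],0.8],[[0,0,0],[0,0,0],0.8],[[0,0,0],[0,0,0],0.8],[[0,0,0],[0,0,0],0.8]]'
```

```text
[[ 469.1 -265.1  100. ]
 [ 465.9 -441.4  100. ]
 [ 306.  -435.7  100. ]
 [ 310.2 -261.6  100. ]] [ 387.8 -351.   100. ]
time: 20.7
tool_pos: [518.5, 94.8, 147.8]
tcp_rot: [3.14, -0.0, 1.554]
contact_force: [0.4, -0.9, 0.1]
grip_width: 82.8
finger_force: 0.0
```

```bash
python3 -m pendant '[[[-0.05,0.5,-0.4],[0,0,0],0.8],[[0,0,-0.7],[0,0,0],0.8],[[0,0,-0.8],[0,0,0],0.8],[[0,0,-0.8],[0,0,0],0.8],[[0,0,-0.6],[0,0,0],0.8],[[0,0,-0.5],[0,0,0],0.8],[[0,0,-0.2],[0,0,0],0.8],[[0,0,0],[0,0,0],0.8],[[0,0,0],[0,0,0],0.8],[[0,0,0],[0,0,0],0.8]]'
```

```text
time: 21.53
tool_pos: [517.4, 110.1, 28.2]
tcp_rot: [3.14, -0.0, 1.555]
contact_force: [1.0, 0.4, 0.4]
grip_width: 82.8
finger_force: 0.0
```

```bash
python3 -m pendant '[[[0,0,-0.13],[0,0,0],0.5],[[0,0,0],[0,0,0],0.2],[[0,0,0],[0,0,0],-0.2],[[0,0,0],[0,0,0],-0.5],[[0,0,0],[0,0,0],-0.5],[[0,0,0],[0,0,0],-1],[[0,0,0],[0,0,0],-1],[[0,0,0],[0,0,0],-1],[[0,0,0],[0,0,0],-1],[[0,0,0],[0,0,0],-1]]' && python3 -m pendant '[[[0,0,0.3],[0,0,0],-1],[[0,0,0.6],[0,0,0],-1],[[0,0,0.8],[0,0,0],-1],[[0,0,0.9],[0,0,0],-1],[[0,0,0.9],[0,0,0],-1],[[0,0,0.9],[0,0,0],-1],[[0,0,0.3],[0,0,0],-1],[[0,0,0],[0,0,0],-1],[[0,0,0],[0,0,0],-1],[[0,0,0],[0,0,0],-1]]'
```

```text
time: 22.37
tool_pos: [516.7, 110.1, 23.5]
tcp_rot: [3.141, -0.0, 1.555]
contact_force: [-0.4, -1.0, 4.3]
grip_width: 56.9
finger_force: 30.0
time: 23.2
tool_pos: [515.5, 110.0, 162.6]
tcp_rot: [-3.139, 0.0, 1.555]
contact_force: [0.8, -0.2, -0.8]
grip_width: 56.9
finger_force: 30.0
```

```bash
python3 -m pendant '[[[-0.2,-0.5,0.2],[0,0,0],-1],[[-0.24,-0.93,0.1],[0,0,0],-1],[[-0.24,-0.93,0],[0,0,0],-1],[[-0.24,-0.93,0],[0,0,0],-1],[[-0.24,-0.93,0],[0,0,0],-1],[[-0.24,-0.93,0],[0,0,0],-1],[[-0.24,-0.93,0],[0,0,0],-1],[[-0.24,-0.93,0],[0,0,0],-1],[[-0.24,-0.93,0],[0,0,0],-1],[[-0.24,-0.93,0],[0,0,0],-1]]' && python3 -m pendant '[[[-0.24,-0.93,0],[0,0,0],-1],[[-0.24,-0.93,0],[0,0,0],-1],[[-0.24,-0.93,0],[0,0,0],-1],[[-0.24,-0.93,0],[0,0,0],-1],[[-0.24,-0.93,0],[0,0,0],-1],[[-0.24,-0.93,0],[0,0,0],-1],[[-0.24,-0.93,0],[0,0,0],-1],[[-0.24,-0.93,0],[0,0,0],-1],[[-0.1,-0.4,0],[0,0,0],-1],[[0,0,0],[0,0,0],-1]]'; python3 rolls.py
```

```text
time: 24.03
tool_pos: [444.3, -156.9, 171.5]
tcp_rot: [-3.139, -0.002, 1.555]
contact_force: [0.6, -1.0, 1.2]
grip_width: 56.6
finger_force: 30.0
time: 24.87
tool_pos: [383.9, -393.1, 171.3]
tcp_rot: [-3.14, -0.002, 1.552]
contact_force: [0.3, 0.3, -0.5]
grip_width: 57.2
finger_force: 30.0
px [325. 229.] xy20 [505.4 -99.8] size [ 43. 103.] axis deg 166 tri [505.3 -99.1  18.9] gap 1.3
px [329. 181.] xy20 [ 630.1 -110.1] size [52. 53.] axis deg 180 tri [ 628.6 -108.4   21.5] gap 3.3
px [290. 207.] xy20 [561.8  -7.6] size [ 49. 199.] axis deg 167 tri [562.6  -8.4  12.9] gap 2.1
px [246. 180.] xy20 [632.8 108.4] size [53. 55.] axis deg 90 tri [632.9 108.9  21.6] gap 2.7
px [308. 137.] xy20 [749.7 -54.7] size [ 18. 126.] axis deg 95 tri [752.3 -54.2   8.8] gap 2.5
```

```bash
python3 -m pendant '[[[0.1,0,-0.4],[0,0,0],-1],[[0,0,-0.7],[0,0,0],-1],[[0,0,-0.8],[0,0,0],-1],[[0,0,-0.8],[0,0,0],-1],[[0,0,-0.6],[0,0,0],-1],[[0,0,-0.4],[0,0,0],-1],[[0,0,-0.1],[0,0,0],-1],[[0,0,0],[0,0,0],-1],[[0,0,0],[0,0,0],-1],[[0,0,0],[0,0,0],-1]]' && python3 -m pendant '[[[0,0,-0.05],[0,0,0],-1],[[0,0,0],[0,0,0],-1],[[0,0,0],[0,0,0],0.5],[[0,0,0],[0,0,0],0.5],[[0,0,0],[0,0,0],0.5],[[0,0,0],[0,0,0],0.5],[[0,0,0],[0,0,0],0.5],[[0,0,0.3],[0,0,0],0.5],[[0,0,0.6],[0,0,0],0.5],[[0,0,0.9],[0,0,0],0.5]]'
```

```text
time: 25.8
tool_pos: [388.8, -391.3, 60.3]
tcp_rot: [3.14, 0.001, 1.555]
contact_force: [0.5, 0.5, -0.0]
grip_width: 57.1
finger_force: 30.0
time: 26.63
tool_pos: [387.3, -390.2, 111.0]
tcp_rot: [-3.139, -0.004, 1.555]
contact_force: [-0.0, -0.5, -0.0]
grip_width: 68.8
finger_force: 0.0
```

```bash
python3 -m pendant '[[[0,0,0.9],[0,0,0],0.8],[[0,0,0.9],[0,0,0],0.8],[[0.62,0.72,0.2],[0,0,1],0.8],[[0.62,0.72,0],[0,0,1],0.8],[[0.62,0.72,0],[0,0,1],0.8],[[0.62,0.72,0],[0,0,1],0.8],[[0.62,0.72,0],[0,0,1],0.8],[[0.62,0.72,0],[0,0,1],0.8],[[0.62,0.72,0],[0,0,1],0.8],[[0.62,0.72,0],[0,0,1],0.8]]' && python3 -m pendant '[[[0.62,0.72,0],[0,0,1],0.8],[[0.62,0.72,0],[0,0,1],0.8],[[0.62,0.72,0],[0,0,1],0.8],[[0.62,0.72,0],[0,0,1],0.8],[[0.62,0.72,0],[0,0,1],0.8],[[0,0,0],[0,0,0.2],0.8],[[0,0,0],[0,0,0],0.8],[[0,0,0],[0,0,0],0.8],[[0,0,0],[0,0,0],0.8],[[0,0,0],[0,0,0],0.8]]'; python3 - <<'E'
from h import *
g=lambda i:np.clip(i.astype(float)*1.5,0,255).astype(np.uint8)
t=bot.capture("top");s=bot.capture("scene")
cv2.imwrite("pics/j.png",np.hstack([cv2.resize(g(t[145:265,210:360]),(400,320),interpolation=cv2.INTER_CUBIC),cv2.resize(g(t[235:315,390:490]),(400,320),interpolation=cv2.INTER_CUBIC)]))
E
python3 st.py
```

```text
time: 27.47
tool_pos: [537.7, -217.3, 172.6]
tcp_rot: [3.141, 0.001, 2.521]
contact_force: [0.0, -0.7, -0.5]
grip_width: 82.3
finger_force: 0.0
time: 28.3
tool_pos: [629.4, -111.5, 172.0]
tcp_rot: [-3.141, -0.0, 3.136]
contact_force: [-0.3, 0.7, -0.0]
grip_width: 82.7
finger_force: 0.0
t28.4 tcp [ 629.5 -111.4  172. ] rot [-3.142  0.     3.137] F [ 0.5 -0.  -0. ] w 82.7 f 0.0 q [-0.29  0.61  1.29  0.    1.25 -1.86]
```

View pics/j.png

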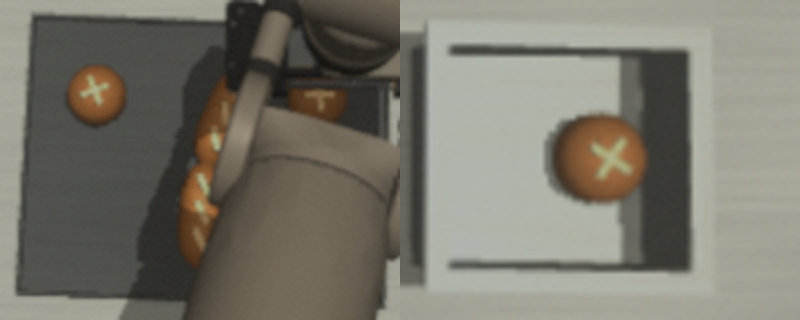

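The placed round roll sits upright at the pan's -y side (crop (600,158)). The two touching longs lie close to this round, so I turn the closing line about 23° to miss them.

```bash
python3 -m pendant '[[[0,0,-0.3],[0,0,1],0.6],[[0,0,-0.6],[0,0,1],0.55],[[0,0,-0.7],[0,0,1],0.55],[[0,0,-0.8],[0,0,0.3],0.55],[[0,0,-0.8],[0,0,0],0.55],[[0,0,-0.8],[0,0,0],0.55],[[0,0,-0.5],[0,0,0],0.55],[[0,0,-0.2],[0,0,0],0.55],[[0,0,0],[0,0,0],0.55],[[0,0,0],[0,0,0],0.55]]'
```

```text
time: 29.23
tool_pos: [630.3, -110.9, 31.4]
tcp_rot: [-3.141, 0.001, -2.749]
contact_force: [0.4, -0.2, 0.7]
grip_width: 71.0
finger_force: 0.0
```

```bash
python3 -m pendant '[[[0,0,-0.22],[0,0,0],0.55],[[0,0,0],[0,0,0],0.55],[[0,0,0],[0,0,0],0],[[0,0,0],[0,0,0],-0.5],[[0,0,0],[0,0,0],-1],[[0,0,0],[0,0,0],-1],[[0,0,0],[0,0,0],-1],[[0,0,0],[0,0,0],-1],[[0,0,0],[0,0,0],-1],[[0,0,0],[0,0,0],-1]]' && python3 -m pendant '[[[0,0,0.3],[0,0,0],-1],[[0,0,0.6],[0,0,0],-1],[[0,0,0.8],[0,0,0],-1],[[0,0,0.9],[0,0,0],-1],[[0,0,0.9],[0,0,0],-1],[[0,0,0.9],[0,0,0],-1],[[0,0,0.5],[0,0,0],-1],[[-0.3,-0.35,0],[0,0,-0.3],-1],[[-0.69,-0.75,0],[0,0,-1],-1],[[-0.69,-0.75,0],[0,0,-1],-1]]' && python3 -m pendant '[[[-0.69,-0.75,0],[0,0,-1],-1],[[-0.69,-0.75,0],[0,0,0],-1],[[-0.69,-0.75,0],[0,0,0],-1],[[-0.69,-0.75,0],[0,0,0],-1],[[-0.69,-0.75,0],[0,0,0],-1],[[-0.69,-0.75,0],[0,0,0],-1],[[-0.69,-0.75,0],[0,0,0],-1],[[-0.4,-0.4,0],[0,0,0],-1],[[0,0,0],[0,0,0],-1],[[0,0,0],[0,0,0],-1]]'; python3 st.py
```

```text
time: 30.07
tool_pos: [630.2, -110.5, 24.7]
tcp_rot: [-3.141, 0.001, -2.748]
contact_force: [-1.5, 0.9, 6.0]
grip_width: 57.2
finger_force: 30.0
time: 30.9
tool_pos: [578.0, -166.2, 169.9]
tcp_rot: [3.141, -0.002, -3.03]
contact_force: [-0.1, 0.5, -1.4]
grip_width: 57.4
finger_force: 30.0
time: 31.73
tool_pos: [421.0, -335.8, 170.0]
tcp_rot: [3.14, -0.001, 3.135]
contact_force: [0.2, 0.7, 0.9]
grip_width: 57.2
finger_force: 30.0
t31.7 tcp [ 421.  -335.8  170. ] rot [ 3.140e+00 -1.000e-03  3.135e+00] F [0.2 0.7 0.9] w 57.2 f 30.0 q [-0.82  0.44  1.59  0.    1.11 -2.38]
```

```bash
python3 -m pendant '[[[0.1,0,-0.4],[0,0,0],-1],[[0,0,-0.7],[0,0,0],-1],[[0,0,-0.8],[0,0,0],-1],[[0,0,-0.8],[0,0,0],-1],[[0,0,-0.6],[0,0,0],-1],[[0,0,-0.3],[0,0,0],-1],[[0,0,0],[0,0,0],-1],[[0,0,0],[0,0,0],-1],[[0,0,0],[0,0,0],-1],[[0,0,0],[0,0,0],-1]]' && python3 -m pendant '[[[0,0,0],[0,0,0],0.2],[[0,0,0],[0,0,0],0.4],[[0,0,0],[0,0,0],0.4],[[0,0,0],[0,0,0],0.4],[[0,0,0],[0,0,0],0.4],[[0,0,0.3],[0,0,0],0.4],[[0,0,0.6],[0,0,0],0.4],[[0,0,0.9],[0,0,0],0.5],[[0,0,0.9],[0,0,0],0.5],[[0,0,0.9],[0,0,0],0.5]]' && python3 -m pendant '[[[0.3,0.5,0],[0,0,0],0.5],[[0.5,0.95,0],[0,0,0],0.5],[[0.5,0.95,0],[0,0,0],0.5],[[0.5,0.95,0],[0,0,0],0.5],[[0.5,0.95,0],[0,0,0],0.5],[[0.5,0.95,0],[0,0,0],0.5],[[0.5,0.95,0],[0,0,0],0.5],[[0.5,0.95,0],[0,0,0],0.5],[[0.5,0.95,0],[0,0,0],0.5],[[0.5,0.95,0],[0,0,0],0.5]]' && python3 -m pendant '[[[0.45,0.95,0],[0,0,0],0.6],[[0.45,0.95,0],[0,0,0],0.6],[[0.45,0.95,0],[0,0,0],0.6],[[0.45,0.95,0],[0,0,0],0.6],[[0.45,0.95,0],[0,0,0],0.6],[[0.2,0.4,0],[0,0,0],0.6],[[0,0,0],[0,0,0],0.6],[[0,0,0],[0,0,0],0.6],[[0,0,0],[0,0,0],0.6],[[0,0,0],[0,0,0],0.6]]'; python3 rolls.py
```

```text
time: 32.57
tool_pos: [426.3, -335.9, 64.4]
tcp_rot: [-3.14, 0.002, 3.139]
contact_force: [0.1, -0.5, 0.1]
grip_width: 57.2
finger_force: 30.0
time: 33.4
tool_pos: [425.5, -335.3, 172.9]
tcp_rot: [3.141, -0.0, 3.139]
contact_force: [-0.0, 0.2, -0.4]
grip_width: 68.6
finger_force: 0.0
time: 34.23
tool_pos: [570.2, -62.4, 172.0]
tcp_rot: [-3.142, 0.001, 3.139]
contact_force: [1.1, -1.5, 0.5]
grip_width: 68.8
finger_force: 0.0
time: 35.07
tool_pos: [642.8, 89.3, 171.5]
tcp_rot: [-3.141, -0.0, 3.137]
contact_force: [0.2, -0.6, -0.2]
grip_width: 73.4
finger_force: 0.0
px [325. 229.] xy20 [504.9 -99.4] size [ 43. 102.] axis deg 166 tri [ 507.  -102.8   14.2] gap 6.2
px [245. 179.] xy20 [635.4 109.8] size [37. 47.] axis deg 90 tri [633.7 110.4  22.4] gap 1.6
px [290. 207.] xy20 [561.9  -7.4] size [ 49. 199.] axis deg 166 tri [572.4 -19.2 -28.7] gap 25.4
px [309. 136.] xy20 [749.7 -54.9] size [ 18. 126.] axis deg 95 tri [752.4 -55.4   8.4] gap 4.7
```

```bash
python3 -m pendant '[[[-0.3,0.63,-0.3],[0,0,0],0.7],[[0,0,-0.6],[0,0,0],0.7],[[0,0,-0.7],[0,0,0],0.7],[[0,0,-0.8],[0,0,0],0.7],[[0,0,-0.8],[0,0,0],0.7],[[0,0,-0.8],[0,0,0],0.7],[[0,0,-0.5],[0,0,0],0.7],[[0,0,-0.2],[0,0,0],0.7],[[0,0,0],[0,0,0],0.7],[[0,0,0],[0,0,0],0.7]]' && python3 -m pendant '[[[0,0,-0.2],[0,0,0],0.55],[[0,0,0],[0,0,0],0.55],[[0,0,0],[0,0,0],0],[[0,0,0],[0,0,0],-0.5],[[0,0,0],[0,0,0],-1],[[0,0,0],[0,0,0],-1],[[0,0,0],[0,0,0],-1],[[0,0,0],[0,0,0],-1],[[0,0,0],[0,0,0],-1],[[0,0,0],[0,0,0],-1]]' && python3 -m pendant '[[[0,0,0.3],[0,0,0],-1],[[0,0,0.6],[0,0,0],-1],[[0,0,0.8],[0,0,0],-1],[[0,0,0.9],[0,0,0],-1],[[0,0,0.9],[0,0,0],-1],[[0,0,0.9],[0,0,0],-1],[[0,0,0.5],[0,0,0],-1],[[0,0,0],[0,0,0],-1],[[0,0,0],[0,0,0],-1],[[0,0,0],[0,0,0],-1]]'
```

```text
time: 36.0
tool_pos: [634.6, 109.0, 30.9]
tcp_rot: [3.141, 0.001, 3.138]
contact_force: [0.9, -0.0, 0.3]
grip_width: 78.3
finger_force: 0.0
time: 36.83
tool_pos: [634.4, 109.5, 24.7]
tcp_rot: [3.141, 0.001, 3.139]
contact_force: [-1.8, 0.0, 4.4]
grip_width: 57.5
finger_force: 30.0
time: 37.67
tool_pos: [633.3, 109.4, 169.6]
tcp_rot: [-3.142, -0.003, 3.139]
contact_force: [0.4, 0.3, 0.1]
grip_width: 57.1
finger_force: 30.0
```

```bash
python3 -m pendant '[[[-0.3,-0.45,0],[0,0,0],-1],[[-0.55,-0.87,0],[0,0,0],-1],[[-0.55,-0.87,0],[0,0,0],-1],[[-0.55,-0.87,0],[0,0,0],-1],[[-0.55,-0.87,0],[0,0,0],-1],[[-0.55,-0.87,0],[0,0,0],-1],[[-0.55,-0.87,0],[0,0,0],-1],[[-0.55,-0.87,0],[0,0,0],-1],[[0,0,0],[0,0,0],-1],[[0,0,0],[0,0,0],-1]]'; python3 - <<'E'
from rolls import *
for n in ("top",):
  for b in blobs(n):
    P=onz(n,b[3].reshape(-1,2),25)[:,:2].astype(np.float32);c,r=cv2.minEnclosingCircle(P)
    if c[1]<-250: print(np.round(c),round(r))
E
```

```text
time: 38.5
tool_pos: [508.4, -87.6, 169.8]
tcp_rot: [3.14, -0.003, 3.136]
contact_force: [-0.5, -0.3, 0.6]
grip_width: 57.6
finger_force: 30.0
[ 389. -393.] 29
[ 423. -337.] 28
```

```bash
python3 -m pendant '[[[-0.51,-0.83,0],[0,0,0],-1],[[-0.51,-0.83,0],[0,0,0],-1],[[-0.51,-0.83,0],[0,0,0],-1],[[-0.51,-0.83,0],[0,0,0],-1],[[-0.51,-0.83,0],[0,0,0],-1],[[-0.51,-0.83,0],[0,0,0],-1],[[-0.51,-0.83,0],[0,0,0],-1],[[-0.51,-0.83,0],[0,0,0],-1],[[-0.51,-0.83,0],[0,0,0],-1],[[-0.51,-0.83,0],[0,0,0],-1]]' && python3 -m pendant '[[[0,0,0],[0,0,0],-1],[[0,0,0],[0,0,0],-1],[[0,0,0],[0,0,0],-1],[[0,0,0],[0,0,0],-1],[[0,0,0],[0,0,0],-1],[[0,0,0],[0,0,0],-1],[[0,0,0],[0,0,0],-1],[[0,0,0],[0,0,0],-1],[[0,0,0],[0,0,0],-1],[[0,0,0],[0,0,0],-1]]'
```

```text
time: 39.38
tool_pos: [356.8, -336.0, 170.5]
tcp_rot: [3.14, -0.0, 3.141]
contact_force: [0.2, -0.2, -1.1]
grip_width: 56.6
finger_force: 30.0
time: 40.22
tool_pos: [356.7, -335.7, 171.2]
tcp_rot: [3.142, 0.0, 3.139]
contact_force: [0.2, 0.3, -0.9]
grip_width: 56.9
finger_force: 30.0
```

```bash
python3 -m pendant '[[[-0.1,0,-0.4],[0,0,0],-1],[[0,0,-0.7],[0,0,0],-1],[[0,0,-0.8],[0,0,0],-1],[[0,0,-0.8],[0,0,0],-1],[[0,0,-0.6],[0,0,0],-1],[[0,0,-0.4],[0,0,0],-1],[[0,0,0],[0,0,0],-1],[[0,0,0],[0,0,0],-1],[[0,0,0],[0,0,0],-1],[[0,0,0],[0,0,0],-1]]' && python3 -m pendant '[[[0,0,0],[0,0,0],0.2],[[0,0,0],[0,0,0],0.4],[[0,0,0],[0,0,0],0.4],[[0,0,0],[0,0,0],0.4],[[0,0,0],[0,0,0],0.4],[[0,0,0.3],[0,0,0],0.4],[[0,0,0.6],[0,0,0],0.4],[[0,0,0.9],[0,0,0],0.5],[[0,0,0.9],[0,0,0],0.5],[[0,0,0.9],[0,0,0],0.5]]' && python3 -m pendant '[[[0.3,0.5,0],[0,0,0],0.5],[[0.5,0.95,0],[0,0,0],0.5],[[0.5,0.95,0],[0,0,0],0.5],[[0.5,0.95,0],[0,0,0],0.5],[[0.5,0.95,0],[0,0,0],0.5],[[0.5,0.95,0],[0,0,0],0.5],[[0,0,0],[0,0,0],0.5],[[0,0,0],[0,0,0],0.5],[[0,0,0],[0,0,0],0.3],[[0,0,0],[0,0,0],0.3]]'; python3 - <<'E'
from rolls import *
for n in ("top",):
  for b in blobs(n):
    P=onz(n,b[3].reshape(-1,2),25)[:,:2].astype(np.float32);c,r=cv2.minEnclosingCircle(P)
    if c[1]<-250: print(np.round(c),round(r))
report()
g=lambda i:np.clip(i.astype(float)*1.5,0,255).astype(np.uint8)
t=bot.capture("top")
cv2.imwrite("pics/k.png",np.hstack([cv2.resize(g(t[145:265,210:360]),(400,320),interpolation=cv2.INTER_CUBIC),cv2.resize(g(t[235:315,390:490]),(400,320),interpolation=cv2.INTER_CUBIC)]))
E
```

```text
time: 41.05
tool_pos: [353.8, -336.1, 61.0]
tcp_rot: [-3.141, 0.001, 3.139]
contact_force: [-0.1, 0.3, -0.7]
grip_width: 57.0
finger_force: 30.0
time: 41.88
tool_pos: [353.5, -335.5, 169.9]
tcp_rot: [3.141, -0.0, 3.139]
contact_force: [0.1, -1.1, -0.1]
grip_width: 68.8
finger_force: 0.0
time: 42.72
tool_pos: [437.3, -179.2, 168.4]
tcp_rot: [-3.141, 0.0, 3.138]
contact_force: [-0.5, -0.0, -0.3]
grip_width: 61.3
finger_force: 0.0
[ 349. -340.] 28
[ 386. -393.] 29
px [325. 227.] xy20 [ 507.5 -100.4] size [43. 99.] axis deg 166 tri [509.4 -97.9  24.5] gap 3.1
px [290. 207.] xy20 [561.8  -7.5] size [ 49. 199.] axis deg 167 tri [562.4  -8.3  12.8] gap 2.1
px [308. 137.] xy20 [749.7 -54.7] size [ 18. 126.] axis deg 95 tri [752.3 -54.2   8.9] gap 2.6
```

View pics/k.png

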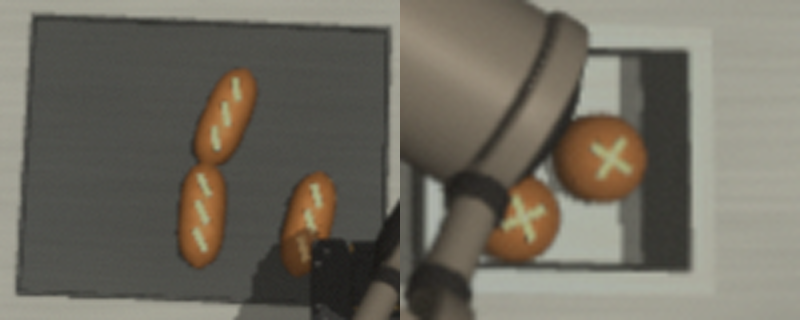

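The pan now holds its rolls upright, two of them visible in this crop at (600,158) and (525,218). On the sheet three longs remain at crop (227,117), (202,215) and (308,222). I take the last one first.

```bash
python3 -m pendant '[[[0.75,0.9,0],[0,0,-0.9],0.35],[[0.75,0.9,0],[0,0,-0.9],0.35],[[0.75,0.85,0],[0,0,-0.3],0.35],[[0,0,-0.4],[0,0,0],0.35],[[0,0,-0.7],[0,0,0],0.35],[[0,0,-0.7],[0,0,0],0.35],[[0,0,-0.7],[0,0,0],0.35],[[0,0,-0.3],[0,0,0],0.35],[[0,0,0],[0,0,0],0.35],[[0,0,0],[0,0,0],0.35]]'; python3 - <<'E'
from rolls import *
for b in blobs("top"):
  if b[2]>900:
    m=np.zeros((420,560),np.uint8);cv2.drawContours(m,[b[3]],-1,1,-1);ys,xs=np.nonzero(m)
    P=onz("top",np.c_[xs,ys],20)[:,:2].astype(np.float32)
    _,l,c=cv2.kmeans(P,2,None,(3,50,.1),5,0)
    for i in(0,1):
        q=P[l[:,0]==i]; r=cv2.minAreaRect(q);w,v=np.linalg.eigh(np.cov(q.T));print(c[i].round(1),np.round(r[1]),"axis %.0f"%(np.degrees(np.arctan2(v[1,1],v[0,1]))%180))
E
python3 st.py
```

```text
time: 43.75
tool_pos: [505.2, -99.1, 84.3]
tcp_rot: [3.141, -0.0, 2.886]
contact_force: [0.3, -0.5, -0.1]
grip_width: 62.1
finger_force: 0.0
[ 350.8 -337.6] [54. 54.] axis 115
[ 405.  -366.5] [124.  56.] axis 58
t43.8 tcp [505.7 -99.3  85. ] rot [-3.142e+00  1.000e-03  2.886e+00] F [ 0.3 -0.6  0.1] w 61.7 f 0.0 q [-0.34  0.51  1.75  0.    0.88 -1.66]
```

```bash
python3 -m pendant '[[[0,0,-0.5],[0,0,0],0.35],[[0,0,-0.7],[0,0,0],0.35],[[0,0,-0.5],[0,0,0],0.35],[[0,0,-0.3],[0,0,0],0.35],[[0,0,0],[0,0,0],0.35],[[0,0,0],[0,0,0],-0.2],[[0,0,0],[0,0,0],-1],[[0,0,0],[0,0,0],-1],[[0,0,0],[0,0,0],-1],[[0,0,0],[0,0,0],-1]]' && python3 -m pendant '[[[0,0,0],[0,0,0],-1],[[0,0,0],[0,0,0],-1],[[0,0,0.3],[0,0,0],-1],[[0,0,0.6],[0,0,0],-1],[[0,0,0.8],[0,0,0],-1],[[0,0,0.9],[0,0,0],-1],[[0,0,0.9],[0,0,0],-1],[[0,0,0.8],[0,0,0],-1],[[0,0,0],[0,0,0],-1],[[0,0,0],[0,0,0],-1]]'
```

```text
time: 44.63
tool_pos: [505.8, -99.0, 25.2]
tcp_rot: [-3.141, 0.002, 2.887]
contact_force: [-1.9, 0.2, 6.9]
grip_width: 43.9
finger_force: 30.0
time: 45.47
tool_pos: [505.7, -98.9, 154.7]
tcp_rot: [-3.141, 0.003, 2.887]
contact_force: [0.1, 0.2, -1.0]
grip_width: 43.9
finger_force: 30.0
```

```bash
python3 -m pendant '[[[-0.13,0.5,0],[0,0,0],-1],[[-0.27,0.93,0],[0,0,0.7],-1],[[-0.27,0.93,0],[0,0,0.63],-1],[[-0.27,0.93,0],[0,0,0],-1],[[-0.27,0.93,0],[0,0,0],-1],[[-0.27,0.93,0],[0,0,0],-1],[[-0.27,0.93,0],[0,0,0],-1],[[-0.27,0.93,0],[0,0,0],-1],[[-0.27,0.93,0],[0,0,0],-1],[[-0.27,0.93,0],[0,0,0],-1]]' && python3 -m pendant '[[[-0.27,0.93,0],[0,0,0],-1],[[-0.27,0.93,0],[0,0,0],-1],[[-0.27,0.93,0],[0,0,0],-1],[[-0.27,0.93,0],[0,0,0],-1],[[-0.27,0.93,0],[0,0,0],-1],[[-0.27,0.93,0],[0,0,0],-1],[[-0.27,0.93,0],[0,0,0],-1],[[-0.13,0.5,0],[0,0,0],-1],[[0,0,0],[0,0,0],-1],[[0,0,0],[0,0,0],-1]]'; python3 - <<'E'
from rolls import *
for b in blobs("top"):
  x=onz("top",[b[:2]],20)[0]
  if b[2]>500 and x[1]>-200:
    m=np.zeros((420,560),np.uint8);cv2.drawContours(m,[b[3]],-1,1,-1);ys,xs=np.nonzero(m)
    P=onz("top",np.c_[xs,ys],20)[:,:2].astype(np.float32)
    _,l,c=cv2.kmeans(P,2,None,(3,50,.1),5,0); print(len(P))
    for i in(0,1):
        q=P[l[:,0]==i]; r=cv2.minAreaRect(q);w,v=np.linalg.eigh(np.cov(q.T));print(c[i].round(1),np.round(r[1]),"axis %.0f"%(np.degrees(np.arctan2(v[1,1],v[0,1]))%180))
E
python3 st.py
```

```text
time: 46.3
tool_pos: [426.7, 168.4, 151.9]
tcp_rot: [-3.141, -0.003, 3.046]
contact_force: [0.5, -0.1, -0.5]
grip_width: 43.6
finger_force: 30.0
time: 47.13
tool_pos: [366.7, 377.4, 151.7]
tcp_rot: [-3.139, -0.002, 3.048]
contact_force: [0.7, -0.9, -0.1]
grip_width: 43.9
finger_force: 30.0
1120
[610.1 -19. ] [ 44. 101.] axis 158
[514.7   3.5] [ 43. 101.] axis 175
t47.2 tcp [367.1 376.8 152. ] rot [-3.139e+00 -2.000e-03  3.047e+00] F [ 0.8  0.  -1.2] w 43.8 f 30.0 q [ 0.65  0.44  1.65 -0.    1.06 -0.82]
```

```bash
python3 -m pendant '[[[0,-0.12,-0.5],[0,0,0],-1],[[0,0,-0.8],[0,0,0],-1],[[0,0,-0.8],[0,0,0],-1],[[0,0,-0.7],[0,0,0],-1],[[0,0,-0.6],[0,0,0],-1],[[0,0,-0.4],[0,0,0],-1],[[0,0,0],[0,0,0],-1],[[0,0,0],[0,0,0],-1],[[0,0,0],[0,0,0],-1],[[0,0,0],[0,0,0],-1]]'
```

```text
time: 48.02
tool_pos: [368.5, 374.1, 40.2]
tcp_rot: [3.14, 0.001, 3.046]
contact_force: [0.4, -0.2, -0.4]
grip_width: 43.4
finger_force: 30.0
```

```bash
python3 -m pendant '[[[0,0,-0.05],[0,0,0],-0.2],[[0,0,0],[0,0,0],0.15],[[0,0,0],[0,0,0],0.15],[[0,0,0],[0,0,0],0.15],[[0,0,0],[0,0,0],0.15],[[0,0,0],[0,0,0],0.15],[[0,0,0.4],[0,0,0],0.15],[[0,0,0.8],[0,0,0],0.15],[[0,0,0.9],[0,0,0],0.3],[[0,0,0.9],[0,0,0],0.3]]' && python3 -m pendant '[[[0.1,-0.3,0.7],[0,0,0],0.3],[[0.37,-0.95,0],[0,0,0],0.3],[[0.37,-0.95,0],[0,0,0],0.3],[[0.37,-0.95,0],[0,0,0],0.3],[[0.37,-0.95,0],[0,0,0],0.3],[[0.37,-0.95,0],[0,0,0],0.3],[[0.37,-0.95,0],[0,0,0],0.3],[[0.37,-0.95,0],[0,0,0],0.3],[[0.37,-0.95,0],[0,0,0],0.3],[[0.37,-0.95,0],[0,0,0],0.3]]' && python3 -m pendant '[[[0.37,-0.95,0],[0,0,0],0.3],[[0.37,-0.95,0],[0,0,0],0.3],[[0.37,-0.95,0],[0,0,0],0.3],[[0,0,0],[0,0,0],0.3],[[0,0,0],[0,0,0],0.3],[[0,0,0],[0,0,0],0.3],[[0,0,0],[0,0,0],0.3],[[0,0,0],[0,0,0],0.3],[[0,0,0],[0,0,0],0.3],[[0,0,0],[0,0,0],0.3]]'; python3 rolls.py
```

```text
time: 48.85
tool_pos: [367.4, 373.8, 128.3]
tcp_rot: [-3.141, -0.001, 3.047]
contact_force: [1.5, -0.4, -0.5]
grip_width: 58.7
finger_force: 0.0
time: 49.68
tool_pos: [470.9, 107.1, 148.7]
tcp_rot: [3.141, 0.0, 3.046]
contact_force: [0.2, 0.1, -0.2]
grip_width: 59.7
finger_force: 0.0
time: 50.52
tool_pos: [503.8, 23.8, 148.7]
tcp_rot: [3.141, 0.0, 3.048]
contact_force: [-0.4, -0.3, 0.2]
grip_width: 59.7
finger_force: 0.0
px [297. 180.] xy20 [622.7 -23.5] size [41. 75.] axis deg 155 tri [615.7  -7.8  84.3] gap 38.7
px [308. 137.] xy20 [749.7 -54.7] size [ 18. 126.] axis deg 95 tri [752.3 -54.3   8.8] gap 2.6
```

```bash
python3 -m pendant '[[[0.35,-0.68,-0.3],[0,0,0],0.35],[[0,0,-0.7],[0,0,0],0.35],[[0,0,-0.8],[0,0,0],0.35],[[0,0,-0.8],[0,0,0],0.35],[[0,0,-0.7],[0,0,0],0.35],[[0,0,-0.5],[0,0,0],0.35],[[0,0,-0.35],[0,0,0],0.35],[[0,0,0],[0,0,0],0.35],[[0,0,0],[0,0,0],0.35],[[0,0,0],[0,0,0],0]]' && python3 -m pendant '[[[0,0,0],[0,0,0],-0.5],[[0,0,0],[0,0,0],-1],[[0,0,0],[0,0,0],-1],[[0,0,0],[0,0,0],-1],[[0,0,0],[0,0,0],-1],[[0,0,0],[0,0,0],-1],[[0,0,0],[0,0,0],-1],[[0,0,0.3],[0,0,0],-1],[[0,0,0.6],[0,0,0],-1],[[0,0,0.8],[0,0,0],-1]]' && python3 -m pendant '[[[0,0,0.9],[0,0,0],-1],[[0,0,0.9],[0,0,0],-1],[[0,0,0.8],[0,0,0],-1],[[-0.3,0.5,0],[0,0,0],-1],[[-0.5,0.85,0],[0,0,0],-1],[[-0.5,0.85,0],[0,0,0],-1],[[-0.5,0.85,0],[0,0,0],-1],[[-0.5,0.85,0],[0,0,0],-1],[[-0.5,0.85,0],[0,0,0],-1],[[0,0,0],[0,0,0],-1]]'; python3 - <<'E'
from rolls import *
for b in blobs("top"):
  P=onz("top",b[3].reshape(-1,2),25)[:,:2].astype(np.float32);r=cv2.minAreaRect(P);print(np.round(r[0]),np.round(r[1]),round(r[2]))
E
```

```text
time: 51.45
tool_pos: [515.0, 2.6, 25.0]
tcp_rot: [3.142, 0.001, 3.047]
contact_force: [0.4, -1.8, 0.8]
grip_width: 58.7
finger_force: 0.0
time: 52.28
tool_pos: [513.1, 2.8, 74.7]
tcp_rot: [3.141, -0.004, 3.046]
contact_force: [-0.2, 0.3, -1.1]
grip_width: 44.0
finger_force: 29.9
time: 53.12
tool_pos: [427.3, 148.2, 153.4]
tcp_rot: [3.141, -0.002, 3.05]
contact_force: [-0.5, -0.9, -0.8]
grip_width: 43.8
finger_force: 29.9
[ 350. -336.] [54. 51.] 90
[ 388. -394.] [55. 51.] 90
[369. 375.] [97. 42.] 2
[ 424. -337.] [52. 51.] 90
[609. -19.] [ 43. 103.] 67
[748. -55.] [ 18. 126.] 5
```

```bash
python3 -m pendant '[[[-0.47,0.84,0],[0,0,0],-1],[[-0.47,0.84,0],[0,0,0],-1],[[-0.47,0.84,0],[0,0,0],-1],[[-0.47,0.84,0],[0,0,0],-1],[[-0.3,0.6,0],[0,0,0],-1],[[0,0,0],[0,0,0],-1],[[0,0,0],[0,0,0],-1],[[0,0,0],[0,0,0],-1],[[0,0,0],[0,0,0],-1],[[0,0,0],[0,0,0],-1]]'
```

```text
time: 54.0
tool_pos: [365.7, 263.0, 153.1]
tcp_rot: [-3.142, 0.0, 3.045]
contact_force: [0.0, -0.3, -1.6]
grip_width: 43.5
finger_force: 29.9
```

```bash
python3 -m pendant '[[[-0.25,0.37,-0.5],[0,0,0],-1],[[0,0,-0.8],[0,0,0],-1],[[0,0,-0.8],[0,0,0],-1],[[0,0,-0.7],[0,0,0],-1],[[0,0,-0.6],[0,0,0],-1],[[0,0,-0.4],[0,0,0],-1],[[0,0,0],[0,0,0],-1],[[0,0,0],[0,0,0],-1],[[0,0,0],[0,0,0],-1],[[0,0,0],[0,0,0],-1]]'
```

```text
time: 54.83
tool_pos: [358.3, 275.2, 40.1]
tcp_rot: [3.14, 0.002, 3.046]
contact_force: [0.7, -0.3, -1.4]
grip_width: 44.2
finger_force: 29.9
```

```bash
python3 -m pendant '[[[0,0,-0.05],[0,0,0],-0.2],[[0,0,0],[0,0,0],0.15],[[0,0,0],[0,0,0],0.15],[[0,0,0],[0,0,0],0.15],[[0,0,0],[0,0,0],0.15],[[0,0,0],[0,0,0],0.15],[[0,0,0.4],[0,0,0],0.15],[[0,0,0.8],[0,0,0],0.15],[[0,0,0.9],[0,0,0],0.3],[[0,0,0.9],[0,0,0],0.3]]' && python3 -m pendant '[[[0.1,-0.3,0.7],[0,0,0],0.3],[[0.64,-0.75,0],[0,0,-1],0.3],[[0.64,-0.75,0],[0,0,-1],0.3],[[0.64,-0.75,0],[0,0,-0.5],0.3],[[0.64,-0.75,0],[0,0,0],0.3],[[0.64,-0.75,0],[0,0,0],0.3],[[0.64,-0.75,0],[0,0,0],0.3],[[0.64,-0.75,0],[0,0,0],0.3],[[0.64,-0.75,0],[0,0,0],0.3],[[0.64,-0.75,0],[0,0,0],0.3]]' && python3 -m pendant '[[[0.64,-0.75,0],[0,0,0],0.3],[[0.64,-0.75,0],[0,0,0],0.3],[[0.64,-0.75,0],[0,0,0],0.3],[[0,0,0],[0,0,0],0.3],[[0,0,0],[0,0,0],0.3],[[0,0,0],[0,0,0],0.3],[[0,0,0],[0,0,0],0.3],[[0,0,0],[0,0,0],0.3],[[0,0,0],[0,0,0],0.3],[[0,0,0],[0,0,0],0.3]]'; python3 - <<'E'
from rolls import *
for b in blobs("top"):
  P=onz("top",b[3].reshape(-1,2),25)[:,:2].astype(np.float32);r=cv2.minAreaRect(P);print(np.round(r[0]),np.round(r[1]),round(r[2]))
E
```

```text
time: 55.67
tool_pos: [357.1, 274.8, 128.4]
tcp_rot: [-3.141, -0.001, 3.046]
contact_force: [0.7, 0.6, 0.2]
grip_width: 58.7
finger_force: 0.0
time: 56.5
tool_pos: [534.0, 62.3, 148.6]
tcp_rot: [3.142, -0.0, 2.746]
contact_force: [0.6, 0.7, -0.0]
grip_width: 59.7
finger_force: 0.0
time: 57.33
tool_pos: [590.7, -3.3, 148.9]
tcp_rot: [3.141, 0.0, 2.747]
contact_force: [0.6, 0.2, 0.1]
grip_width: 59.6
finger_force: 0.0
[357. 275.] [96. 41.] 1
[369. 375.] [97. 42.] 2
[ 387. -365.] [125. 113.] 1
[750. -65.] [ 18. 103.] 4
```

```bash
python3 -m pendant '[[[0.6,-0.52,-0.3],[0,0,0],0.35],[[0,0,-0.7],[0,0,0],0.35],[[0,0,-0.8],[0,0,0],0.35],[[0,0,-0.8],[0,0,0],0.35],[[0,0,-0.7],[0,0,0],0.35],[[0,0,-0.5],[0,0,0],0.35],[[0,0,-0.35],[0,0,0],0.35],[[0,0,0],[0,0,0],0.35],[[0,0,0],[0,0,0],0.35],[[0,0,0],[0,0,0],0]]' && python3 -m pendant '[[[0,0,0],[0,0,0],-0.5],[[0,0,0],[0,0,0],-1],[[0,0,0],[0,0,0],-1],[[0,0,0],[0,0,0],-1],[[0,0,0],[0,0,0],-1],[[0,0,0],[0,0,0],-1],[[0,0,0],[0,0,0],-1],[[0,0,0.3],[0,0,0],-1],[[0,0,0.6],[0,0,0],-1],[[0,0,0.8],[0,0,0],-1]]'
```

```text
time: 58.22
tool_pos: [609.4, -19.6, 24.8]
tcp_rot: [3.141, 0.001, 2.747]
contact_force: [-0.3, -0.5, -0.0]
grip_width: 58.6
finger_force: 0.0
time: 59.05
tool_pos: [607.4, -19.4, 74.0]
tcp_rot: [-3.14, -0.005, 2.746]
contact_force: [-0.3, 0.5, -1.5]
grip_width: 43.7
finger_force: 30.0
```

```bash
python3 -m pendant '[[[0,0,0.9],[0,0,0],-1],[[0,0,0.9],[0,0,0],-1],[[0,0,0.8],[0,0,0],-1],[[-0.3,0.41,0],[0,0,1],-1],[[-0.58,0.82,0],[0,0,1],-1],[[-0.58,0.82,0],[0,0,1],-1],[[-0.58,0.82,0],[0,0,0],-1],[[-0.58,0.82,0],[0,0,0],-1],[[-0.58,0.82,0],[0,0,0],-1],[[-0.58,0.82,0],[0,0,0],-1]]' && python3 -m pendant '[[[-0.58,0.82,0],[0,0,0],-1],[[-0.58,0.82,0],[0,0,0],-1],[[-0.58,0.82,0],[0,0,0],-1],[[-0.58,0.82,0],[0,0,0],-1],[[-0.58,0.82,0],[0,0,0],-1],[[-0.5,0.7,0],[0,0,0],-1],[[0,0,0],[0,0,0],-1],[[0,0,0],[0,0,0],-1],[[0,0,0],[0,0,0],-1],[[0,0,0],[0,0,0],-1]]'
```

```text
time: 59.88
tool_pos: [494.3, 141.2, 153.4]
tcp_rot: [-3.142, -0.0, 3.106]
contact_force: [1.5, 0.4, -0.5]
grip_width: 43.8
finger_force: 30.0
time: 60.72
tool_pos: [394.2, 283.6, 153.2]
tcp_rot: [-3.141, 0.0, 3.105]
contact_force: [1.4, -0.5, -0.3]
grip_width: 43.8
finger_force: 30.0
```

```bash
python3 -m pendant '[[[-0.5,0.7,0],[0,0,0],-1],[[-0.55,0.7,0],[0,0,0],-1],[[0,0,-0.5],[0,0,0],-1],[[0,0,-0.8],[0,0,0],-1],[[0,0,-0.8],[0,0,0],-1],[[0,0,-0.6],[0,0,0],-1],[[0,0,-0.2],[0,0,0],-1],[[0,0,0],[0,0,0],-1],[[0,0,0],[0,0,0],-1],[[0,0,0],[0,0,0],-1]]'
```

```text
time: 61.55
tool_pos: [363.1, 326.5, 67.2]
tcp_rot: [3.14, 0.002, 3.106]
contact_force: [0.1, 1.2, -0.4]
grip_width: 43.8
finger_force: 30.0
```

```bash
python3 -m pendant '[[[0,-0.05,-0.15],[0,0,0],-1],[[0,0,0],[0,0,0],-1],[[0,0,0],[0,0,0],-1],[[0,0,0],[0,0,0],0.15],[[0,0,0],[0,0,0],0.15],[[0,0,0],[0,0,0],0.15],[[0,0,0],[0,0,0],0.15],[[0,0,0],[0,0,0],0.15],[[0,0,0.4],[0,0,0],0.15],[[0,0,0.8],[0,0,0],0.15]]' && python3 -m pendant '[[[0,0,0.9],[0,0,0],0.3],[[0,0,0.9],[0,0,0],0.3],[[0.3,-0.4,0.4],[0,0,0],0.3],[[0.6,-0.75,0],[0,0,-1],0.3],[[0.6,-0.75,0],[0,0,-1],0.3],[[0.6,-0.75,0],[0,0,-1],0.3],[[0.6,-0.75,0],[0,0,-1],0.3],[[0.6,-0.75,0],[0,0,-1],0.3],[[0.6,-0.75,0],[0,0,-1],0.3],[[0.6,-0.75,0],[0,0,-1],0.3]]' && python3 -m pendant '[[[0,0,0],[0,0,-1],0.3],[[0,0,0],[0,0,-1],0.3],[[0,0,0],[0,0,-1],0.3],[[0,0,0],[0,0,-1],0.3],[[0,0,0],[0,0,-1],0.3],[[0,0,0],[0,0,-0.9],0.3],[[0,0,0],[0,0,0],0.3],[[0,0,0],[0,0,0],0.3],[[0,0,0],[0,0,0],0.3],[[0,0,0],[0,0,0],0.3]]';  python3 - <<'E'
from rolls import *
for b in blobs("top"):
  P=onz("top",b[3].reshape(-1,2),25)[:,:2].astype(np.float32);r=cv2.minAreaRect(P);print(np.round(r[0]),np.round(r[1]),round(r[2]))
g=lambda i:np.clip(i.astype(float)*1.5,0,255).astype(np.uint8)
t=bot.capture("top");s=bot.capture("scene")
cv2.imwrite("pics/l.png",np.hstack([cv2.resize(g(t[235:335,100:220]),(400,333),interpolation=cv2.INTER_CUBIC),cv2.resize(g(s[165:265,340:460]),(400,333),interpolation=cv2.INTER_CUBIC)]))
E
```

```text
time: 62.38
tool_pos: [360.6, 323.9, 95.9]
tcp_rot: [-3.139, -0.005, 3.106]
contact_force: [-0.1, -0.0, 0.3]
grip_width: 53.0
finger_force: 0.0
time: 63.22
tool_pos: [497.7, 154.1, 163.7]
tcp_rot: [3.142, -0.0, 2.26]
contact_force: [-0.1, -0.5, 0.0]
grip_width: 59.7
finger_force: 0.0
time: 64.05
tool_pos: [497.0, 155.3, 163.7]
tcp_rot: [3.142, 0.0, 1.561]
contact_force: [0.3, 0.6, -1.2]
grip_width: 59.6
finger_force: 0.0
[369. 374.] [96. 50.] 7
[ 386. -366.] [112. 125.] 89
[748. -55.] [ 18. 126.] 5
```

View pics/l.png

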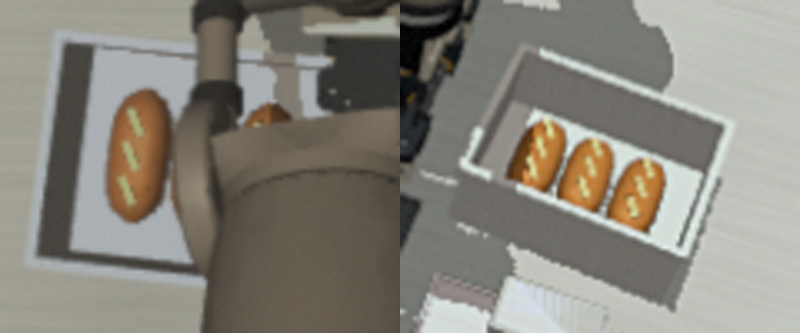

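All three longs lie side by side in the bread box below the rim (scene crop (540,155), (585,172), (637,192)). The handle is where I released it, so I go back for the lid.

```bash
python3 -m pendant '[[[0.2,-0.94,0],[0,0,0],0.2],[[0.2,-0.94,0],[0,0,0],0.2],[[0.2,-0.94,0],[0,0,0],0.2],[[0.2,-0.94,0],[0,0,0],0.2],[[0.2,-0.94,0],[0,0,0],0.2],[[0.2,-0.94,0],[0,0,0],0.2],[[0.2,-0.94,0],[0,0,0],0.2],[[0.2,-0.94,0],[0,0,0],0.2],[[0.2,-0.94,0],[0,0,0],0.2],[[0.2,-0.94,0],[0,0,0],0.2]]' && python3 -m pendant '[[[0.2,-0.94,0],[0,0,0],0.2],[[0.2,-0.94,0],[0,0,0],0.2],[[0.2,-0.94,0],[0,0,0],0.2],[[0.2,-0.94,0],[0,0,0],0.2],[[0.2,-0.94,0],[0,0,0],0.2],[[0.2,-0.94,0],[0,0,0],0.2],[[0.1,-0.5,0],[0,0,0],0.2],[[0,0,0],[0,0,0],0.2],[[0,0,0],[0,0,0],0.2],[[0,0,0],[0,0,0],0.2]]'; python3 st.py;  python3 - <<'E'
from rolls import *
g=lambda i:np.clip(i.astype(float)*1.5,0,255).astype(np.uint8)
t=bot.capture("top");s=bot.capture("scene")
cv2.imwrite("pics/m.png",np.hstack([cv2.resize(g(t[235:335,100:220]),(400,333),interpolation=cv2.INTER_CUBIC),cv2.resize(g(t[150:250,365:465]),(400,333),interpolation=cv2.INTER_CUBIC)]))
E
```

```text
time: 65.03
tool_pos: [557.1, -128.1, 163.6]
tcp_rot: [3.142, -0.0, 1.559]
contact_force: [1.2, -0.1, 0.1]
grip_width: 55.1
finger_force: 0.0
time: 65.87
tool_pos: [595.8, -309.9, 163.4]
tcp_rot: [-3.141, -0.001, 1.559]
contact_force: [0.1, -0.5, -0.2]
grip_width: 55.2
finger_force: 0.0
t65.9 tcp [ 595.8 -309.9  163.4] rot [-3.141e+00 -1.000e-03  1.559e+00] F [ 0.1 -0.5 -0.2] w 55.2 f 0.0 q [-0.59  0.68  1.18  0.    1.28 -0.58]
```

View pics/m.png

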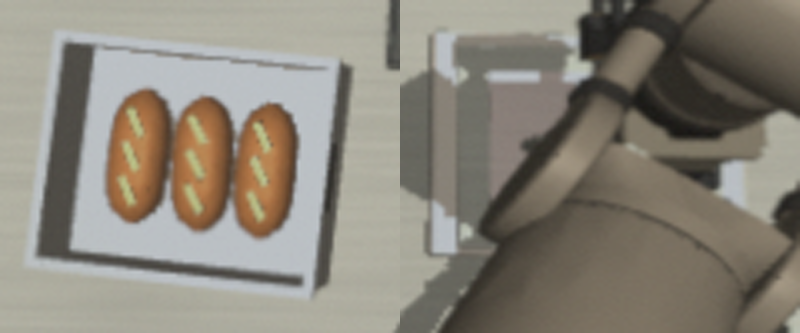

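The top view confirms three longs flat in the box (crop (138,155), (203,163), (267,170)). Now I grip the lid handle.

```bash
python3 -m pendant '[[[0.12,-0.5,-0.3],[0,0,0],0.2],[[0,0,-0.7],[0,0,0],0.2],[[0,0,-0.8],[0,0,0],0.2],[[0,0,-0.8],[0,0,0],0.2],[[0,0,-0.7],[0,0,0],0.2],[[0,0,-0.4],[0,0,0],0.2],[[0,0,-0.15],[0,0,0],0.2],[[0,0,0],[0,0,0],0.2],[[0,0,0],[0,0,0],0.2],[[0,0,0],[0,0,0],0.2]]' && python3 -m pendant '[[[0,0,-0.05],[0,0,0],0],[[0,0,0],[0,0,0],-0.3],[[0,0,0],[0,0,0],-0.6],[[0,0,0],[0,0,0],-0.8],[[0,0,0],[0,0,0],-1],[[0,0,0],[0,0,0],-1],[[0,0,0],[0,0,0],-1],[[0,0,0],[0,0,0],-1],[[0,0,0],[0,0,0],-1],[[0,0,0],[0,0,0],-1]]'
```

```text
time: 66.8
tool_pos: [600.5, -326.3, 49.9]
tcp_rot: [3.139, 0.002, 1.559]
contact_force: [1.5, -0.6, -1.1]
grip_width: 55.3
finger_force: 0.0
time: 67.63
tool_pos: [599.6, -325.9, 46.6]
tcp_rot: [-3.142, -0.0, 1.558]
contact_force: [-1.3, 0.7, 0.4]
grip_width: 8.8
finger_force: 30.0
```

```bash
python3 -m pendant '[[[0,0,0.2],[0,0,0],-1],[[0,0,0.4],[0,0,0],-1],[[0,0,0.7],[0,0,0],-1],[[0,0,0.9],[0,0,0],-1],[[0,0,0.9],[0,0,0],-1],[[0,0,0.9],[0,0,0],-1],[[0,0,0.7],[0,0,0],-1],[[0,0,0.3],[0,0,0],-1],[[-0.4,0,0],[0,0,0],-1],[[-0.8,-0.1,0],[0,0,0],-1]]' && python3 -m pendant '[[[-0.8,-0.1,0],[0,0,0],-1],[[-0.8,-0.1,0],[0,0,0],-1],[[-0.8,-0.1,0],[0,0,0],-1],[[-0.8,-0.1,0],[0,0,0],-1],[[-0.8,-0.1,0],[0,0,0],-1],[[-0.8,-0.1,0],[0,0,0],-1],[[-0.5,-0.1,0],[0,0,0],-1],[[0,0,0],[0,0,0],-1],[[0,0,0],[0,0,0],-1],[[0,0,0],[0,0,0],-1]]'
```

```text
time: 68.47
tool_pos: [565.0, -328.1, 197.1]
tcp_rot: [3.139, 0.001, 1.56]
contact_force: [-0.6, -0.3, -3.9]
grip_width: 8.9
finger_force: 30.0
time: 69.3
tool_pos: [405.2, -349.8, 196.7]
tcp_rot: [3.141, 0.0, 1.558]
contact_force: [-0.1, 0.0, -2.6]
grip_width: 8.9
finger_force: 30.0
```

```bash
python3 -m pendant '[[[-0.3,0,0],[0,0,0],-1],[[-0.33,0,-0.2],[0,0,0],-1],[[0,0,-0.5],[0,0,0],-1],[[0,0,-0.6],[0,0,0],-1],[[0,0,-0.4],[0,0,0],-1],[[0,0,-0.1],[0,0,0],-1],[[0,0,0],[0,0,0],-1],[[0,0,0],[0,0,0],-1],[[0,0,0],[0,0,0],-1],[[0,0,0],[0,0,0],-1]]'; python3 st.py
```

```text
time: 70.13
tool_pos: [386.1, -350.2, 143.5]
tcp_rot: [3.14, 0.001, 1.559]
contact_force: [-0.6, -0.4, -2.6]
grip_width: 8.9
finger_force: 30.0
t70.1 tcp [ 386.1 -350.2  143.5] rot [3.140e+00 1.000e-03 1.559e+00] F [-0.6 -0.4 -2.6] w 8.9 f 30.0 q [-0.88  0.44  1.68  0.    1.02 -0.87]
```

```bash
python3 -m pendant '[[[0,0,-0.15],[0,0,0],-1],[[0,0,-0.12],[0,0,0],-1],[[0,0,-0.05],[0,0,0],-1],[[0,0,-0.02],[0,0,0],-1],[[0,0,0],[0,0,0],-1],[[0,0,0],[0,0,0],-1],[[0,0,0],[0,0,0],-1],[[0,0,0],[0,0,0],-1],[[0,0,0],[0,0,0],-1],[[0,0,0],[0,0,0],-1]]'
```

```text
time: 70.97
tool_pos: [385.9, -350.0, 134.0]
tcp_rot: [3.14, 0.001, 1.559]
contact_force: [-2.9, 3.3, 11.1]
grip_width: 9.2
finger_force: 30.0
```

```bash
python3 -m pendant '[[[0,0,0.02],[0,0,0],-0.9],[[0,0,0],[0,0,0],-0.7],[[0,0,0],[0,0,0],-0.4],[[0,0,0],[0,0,0],-0.1],[[0,0,0],[0,0,0],0],[[0,0,0],[0,0,0],0],[[0,0,0],[0,0,0],0],[[0,0,0.3],[0,0,0],0],[[0,0,0.6],[0,0,0],0],[[0,0,0.9],[0,0,0],0]]' && python3 -m pendant '[[[0,0,0.9],[0,0,0],0],[[0,0,0.6],[0,0,0],0],[[0.3,0.7,0],[0,0,0],0],[[0.3,0.9,0],[0,0,0],0],[[0.3,0.9,0],[0,0,0],0],[[0.3,0.9,0],[0,0,0],0],[[0.3,0.9,0],[0,0,0],0],[[0.3,0.9,0],[0,0,0],0],[[0.3,0.9,0],[0,0,0],0],[[0.3,0.9,0],[0,0,0],0]]' && python3 -m pendant '[[[0.1,0.9,0],[0,0,0],0],[[0.1,0.9,0],[0,0,0],0],[[0.1,0.9,0],[0,0,0],0],[[0.1,0.9,0],[0,0,0],0],[[0,0.4,0],[0,0,0],0],[[0,0,0],[0,0,0],0],[[0,0,0],[0,0,0],0],[[0,0,0],[0,0,0],0],[[0,0,0],[0,0,0],0],[[0,0,0],[0,0,0],0]]';  python3 - <<'E'
from rolls import *
g=lambda i:np.clip(i.astype(float)*1.5,0,255).astype(np.uint8)
t=bot.capture("top");s=bot.capture("scene")
cv2.imwrite("pics/n.png",np.hstack([cv2.resize(g(t[230:330,380:480]),(400,400),interpolation=cv2.INTER_CUBIC),cv2.resize(g(s[115:215,155:255]),(400,400),interpolation=cv2.INTER_CUBIC)]))
E
```

```text
time: 71.8
tool_pos: [384.9, -348.9, 186.3]
tcp_rot: [-3.139, -0.003, 1.558]
contact_force: [0.2, 0.4, 0.2]
grip_width: 45.9
finger_force: 0.0
time: 72.63
tool_pos: [458.0, -138.5, 232.8]
tcp_rot: [3.141, 0.0, 1.558]
contact_force: [0.8, 0.6, -0.1]
grip_width: 45.9
finger_force: 0.0
time: 73.47
tool_pos: [469.8, -20.8, 232.1]
tcp_rot: [3.141, 0.0, 1.557]
contact_force: [-0.3, 0.6, 0.1]
grip_width: 45.7
finger_force: 0.0
```

View pics/n.png

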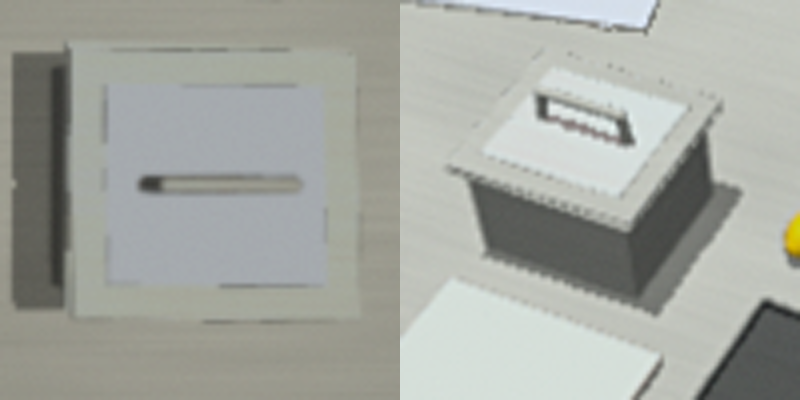

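The lid lies flat and square on the pan: its corners are within about 1 px of the starting view and the handle is at (220,184). I hand in.

```bash
python3 -c "
from plant import bot
print(bot.close_job())"
```

```text
the job is handed in; nothing more can be done
None
```

The job is handed in at about 73 s: the tin is on the ingredient tray beside the jar, the three round rolls are in the pan under its lid, which is back on flat and square to within about 2 mm, and the three long rolls are in the bread box below the rim.

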